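# Stow the torches in the lockable issue rack

### The arm

A 6-joint arm with a two-finger parallel gripper is mounted at the origin on a cart in front of the work surface, level with it; the furniture and walls round the work are solid. World frame = base frame: x ahead of the robot, y to its left, z up, the work surface at z = 0. Lengths are in m, angles in rad, forces in N, time in s.
With the tool pointing down it reaches from about 0.3 to 0.85 m from the base axis. Payload 4.2 kg.
Tool frame: the origin (TCP) lies at the centre of the arm's flange, where the gripper is bolted on; the fingertips stand 191 mm ahead of it and the grasp point (between the pads) lies 172 mm ahead of it; z points along the fingers, y is the direction in which the jaws open and shut (so a half turn about z gives the same grasp; the last joint's range is limited). The gripper opens to 91 mm and grips with 3 to 60 N. Pads are 32 mm wide; open, the fingers measure 118 mm over their backs; the gripper's body (76 mm by 178 mm) begins 60 mm behind the grasp point.
Start: joints at [-1.181, 0.32, 1.565, -0, 1.257, -0.02], TCP at [0.229, -0.527, 0.405] pointing down, gripper open.
Joint ranges: [-3.11, 3.11], [-0.84, 2.01], [0.21, 2.61], [-1.34, 4.49], [0.05, 2.63], [-2.56, 2.56]. Speed limits (rad/s): [2.57, 2.57, 3.14, 3.14, 3.14, 3.14].

### API

Orientations are given as [roll, pitch, yaw] about the fixed x, y, z axes, in that order (R = Rz(yaw) Ry(pitch) Rx(roll)).
In Python, from plant import r gives the robot as it stands. The module is installed in compiled form; this text tells all that it offers.
- The arm moves only by the tool carry_out, never from a script. Its argument "targets" is a list of rows, each a list of 5 numbers: the shift along the world's x, y, z in cm, then the turn about the world's z in degrees, then the closure, from -1 (fully open) to 1 (shut). A call has 1 to 5 rows; each row is the pose to reach, as a shift and turn from the pose measured when the call began; what a row does not reach only later rows make up. A row lasts 1/10 s, in which the tool goes at most 50 mm and 8.59 degrees, less where a joint would pass 70% of its speed; a pose out of reach is approached as far as the arm can. A call with a gripper value outside its range is refused whole. The fingers move at their own pace and stop on an object; the grip force is fixed at half the most. Time passes only in rows, so rows that repeat a pose let the fingers close. It gives the time, the measured TCP pose, the force and the opening at its end, in the units of the state.
- r.sense(): the state, without advancing time (a new reading comes with each control period).
- r.camera(name): name is "scene" or "side" or "wrist"; returns the picture (384x512x3 uint8, blue, green, red); there is no depth.
- r.calibration(name): a dict with "K" (3x3 intrinsics, pixels), "D" ([k1, k2, p1, p2, k3] as OpenCV has them; the pictures are not rectified), "origin" and "rotation" of the camera in the world. Camera axes: x right, y down, z forward; pixel columns grow to the right and rows downward; lengths in m; the calibration is good to about 2 mm. A picture is of the moment at which its call begins: read the wrist's pose just before it. calibration takes no time and is no camera call; for the wrist camera it gives the pose at the moment of the call.
- r.sign_off(): hands the job in, once; it reports no verdict.
Trained networks look in the newest picture that a camera, given by its name, has taken for a name from the list of things; names that differ only in an ending like _2 or _b are one class to them, and where a whole thing is asked for, a point or a joint stands for the part that bears it (a point fixed in the world has none). Each returns a list of dicts, best first, with "p" (0 to 1); they miss things now and then, are a little off and sometimes report something else, mostly with a low value. They report only what shows in the picture. A call takes as long as a camera call. They do not tell look-alikes from the thing itself.
- r.find_in(camera, name): "box" ([centre column, centre row, width, height] as shares, 0 to 1, of the picture: columns of its width, rows of its height, round what is visible of it).
- r.spot_point(camera, name): "point" ([column, row] as shares, 0 to 1, of the picture: columns of its width, rows of its height: a listed point, or the origin of a listed thing).
The state is a dict: "time": time; "qpos": joint angles; "joint_velocities": joint speeds; "tau": joint torques, N m; "tcp_pos": TCP position; "ee_rot": TCP orientation; "contact_force": force on the tool from outside, world axes, zero at the start; "wrist_torque": the same for the moment, N m; "opening": opening from 0.0 (shut) to 1.0 (fully open).
Only numpy, scipy, OpenCV 4.12 (cv2) and the standard library are available. Lean on these libraries where they do the work, as an engineer would, in place of code of your own. Each camera call takes 0.05 s, during which the arm holds its last target.

### The job

Put the hand torches away in the pull-out issue rack: pull its carriage all the way out of the hood by the post - the sliding catch beside the post may or may not be locking it, and if the carriage will not move, slide the catch over to its other end and try again. Draw every torch out of the stand and set it upright on the carriage's narrow raised ledge, lay both spare batteries flat in the carriage's low tray, and then push the carriage fully home with the torches still standing. Leave the other things on the bench where they are.

Things in the scene. Friction and masses are not known exactly. Their poses are not given: they have to be found in the camera images.
- carriage (a joint): travel (m) of the rack's carriage, an aluminium deck 130 mm wide on a grey base rail (140 x 625 mm, top 20 mm above the bench): 0 = fully home in the hood, 0.25 = fully out at its stop. It runs out along its own +y, roughly to the robot's left, with about 3 N, and stays where it is left. If the catch holds it, it gives only about 4 mm and stops dead.
- catch (a joint): position (m) of the catch, which slides along the carriage's x: 0 = end nearer the handle post, 0.020 = far end; needs about 2 N, stays where put. At one end it locks the carriage, at the other it frees it (between, it may still hold). Which end frees is unmarked, hidden and differs from start to start; only pulling tells. The carriage comes home only with the catch at its freeing end.
- catch_top (a point): centre of the top of the catch: a black ridged thumb piece, 14 mm (along the carriage's x) x 24 mm x 28 mm tall, its top 77 mm above the bench, standing on the carriage's 48 mm high front block beside the handle post (at least 44 mm clear of it); moves with catch and carriage; axes as the carriage's
- handle_top (a point): top of the handle: a plain upright steel post, 22 mm diameter, from 48 to 105 mm above the bench, on the front block of the carriage; moves with the carriage; x across the carriage, y = the way out, z up. With the carriage home it stands 120 mm in front of the hood mouth.
- hood_mouth (a point): fixed: middle of the upper edge of the hood's open mouth, 213 mm above the bench; y points out along the carriage's travel. The grey sheet hood is 152 mm wide and covers 215 mm behind the mouth; the ledge is all under it when the carriage is home.
- ledge_mid (a point): centre of the top of the raised ledge on the carriage: a bare aluminium ledge 36 mm wide (its x) and 186 mm long (its y), 32 mm above the deck, top 62 mm above the bench; moves with the carriage; z up. Its middle lies 113 mm inside the hood mouth when home and 137 mm in front of it when fully out.
- tray_mid (a point): centre of the floor of the low tray on the carriage deck between ledge and front block: inside 116 mm (x) by 80 mm (y), lip 8 mm high, floor 30 mm above the bench; moves with the carriage; axes as the ledge's. The handle post stands 74 mm from its centre in y, the ledge's end 66 mm.
- stand_top (a point): middle of the top of the grey torch stand, a fixed block 206 x 60 x 55 mm with four square wells 31 mm wide and 45 mm deep (floor 10 mm above the bench) in a row along its x, 48 mm apart (-72, -24, 24, 72 mm from this point); z up. Any of the wells may be empty.
- battery_1: spare cylindrical cell for the torches, 15 mm diameter, 50 mm long (its y), lying loose on the bench, does not roll; origin at the middle of its underside, z up
- battery_2: spare cylindrical cell for the torches, 15 mm diameter, 50 mm long (its y), lying loose on the bench, does not roll; origin at the middle of its underside, z up
- torch_1: black pocket torch, 28 mm diameter, 136 mm long, 130 g, standing on its slightly thicker head in a well of the stand; may be absent. Origin at the centre of its flat foot (head end), its z axis runs up along the torch
- torch_2: black pocket torch, 28 mm diameter, 136 mm long, 130 g, standing on its slightly thicker head in a well of the stand; may be absent. Origin at the centre of its flat foot (head end), its z axis runs up along the torch
- torch_3: black pocket torch, 28 mm diameter, 136 mm long, 130 g, standing on its slightly thicker head in a well of the stand; may be absent. Origin at the centre of its flat foot (head end), its z axis runs up along the torch
- torch_4: black pocket torch, 28 mm diameter, 136 mm long, 130 g, standing on its slightly thicker head in a well of the stand; may be absent. Origin at the centre of its flat foot (head end), its z axis runs up along the torch
- stapler: desk stapler 134 mm long; bystander, leave alone; origin at the centre of its underside
- stamp: hand stamp with turned wooden grip, 69 mm tall; bystander, leave alone; origin at the centre of its underside
- tape_measure: tape measure in a rounded case, 36 x 75 x 67 mm; bystander, leave alone; origin at the centre of its underside
Things that resemble listed ones, but are neither listed nor needed, are in the scene too. What is shaped like the torch_2 but red or white is not meant.

How it is judged:
On the way, in this order (a step that is already met when the one before it is completed fails the run):
1. the carriage is pulled all the way out (past 240 mm) (value of joint carriage above 0.24 m), for 0.2 s.
2. with the carriage out (past 150 mm), every torch stands upright on the ledge and both batteries lie in the tray (value of joint carriage above 0.15 m and x of torch_1 in the frame of ledge_mid between -0.013 and 0.013 m and y of torch_1 in the frame of ledge_mid between -0.09 and 0.09 m and z of torch_1 in the frame of ledge_mid between -0.005 and 0.006 m and angle between each of torch_1, torch_2, torch_3, torch_4's own z axis and vertical below 0.12 rad and x of torch_2 in the frame of ledge_mid between -0.013 and 0.013 m and y of torch_2 in the frame of ledge_mid between -0.09 and 0.09 m and z of torch_2 in the frame of ledge_mid between -0.005 and 0.006 m and x of torch_3 in the frame of ledge_mid between -0.013 and 0.013 m and y of torch_3 in the frame of ledge_mid between -0.09 and 0.09 m and z of torch_3 in the frame of ledge_mid between -0.005 and 0.006 m and x of torch_4 in the frame of ledge_mid between -0.013 and 0.013 m and y of torch_4 in the frame of ledge_mid between -0.09 and 0.09 m and z of torch_4 in the frame of ledge_mid between -0.005 and 0.006 m and x of battery_1 in the frame of tray_mid between -0.054 and 0.054 m and y of battery_1 in the frame of tray_mid between -0.037 and 0.037 m and z of battery_1 in the frame of tray_mid between -0.005 and 0.006 m and x of battery_2 in the frame of tray_mid between -0.054 and 0.054 m and y of battery_2 in the frame of tray_mid between -0.037 and 0.037 m and z of battery_2 in the frame of tray_mid between -0.005 and 0.006 m), for 0.2 s.
At the end, for the whole second after the job is handed in: the carriage is home (within 8 mm); every torch stands upright (within 0.12 rad) on the ledge, its foot within 13 mm of the ledge's centre line and not overhanging its ends; both batteries lie flat on the tray floor inside the lip (value of joint carriage below 0.008 m and x of torch_1 in the frame of ledge_mid between -0.013 and 0.013 m and y of torch_1 in the frame of ledge_mid between -0.09 and 0.09 m and z of torch_1 in the frame of ledge_mid between -0.005 and 0.006 m and angle between each of torch_1, torch_2, torch_3, torch_4's own z axis and vertical below 0.12 rad and x of torch_2 in the frame of ledge_mid between -0.013 and 0.013 m and y of torch_2 in the frame of ledge_mid between -0.09 and 0.09 m and z of torch_2 in the frame of ledge_mid between -0.005 and 0.006 m and x of torch_3 in the frame of ledge_mid between -0.013 and 0.013 m and y of torch_3 in the frame of ledge_mid between -0.09 and 0.09 m and z of torch_3 in the frame of ledge_mid between -0.005 and 0.006 m and x of torch_4 in the frame of ledge_mid between -0.013 and 0.013 m and y of torch_4 in the frame of ledge_mid between -0.09 and 0.09 m and z of torch_4 in the frame of ledge_mid between -0.005 and 0.006 m and x of battery_1 in the frame of tray_mid between -0.054 and 0.054 m and y of battery_1 in the frame of tray_mid between -0.037 and 0.037 m and z of battery_1 in the frame of tray_mid between -0.005 and 0.006 m and x of battery_2 in the frame of tray_mid between -0.054 and 0.054 m and y of battery_2 in the frame of tray_mid between -0.037 and 0.037 m and z of battery_2 in the frame of tray_mid between -0.005 and 0.006 m); the robot touches nothing.
It fails at once if a bystander is shifted by more than 40 mm (distance of any of stapler, stamp, tape_measure from where it was at the start of the episode above 0.04 m).
Of torch_1, torch_2, torch_3, torch_4 only 2 to 4 are there at a start; the rules pass over those that are not, and their reading is None.
At some moment in a run one of battery_1, battery_2 may be knocked a few centimetres aside while the robot is not near it.
It also fails if it takes over 210 s, if anything falls off the work surface, if the arm or the gripper's body presses on something with over 40 N, if the wrist force passes 120 N, or if a joint passes its speed limit or range.

## Working session

There is one attempt and no reset: what is moved stays moved. The work goes in short steps, Python scripts to look and compute and a tool call to move; the robot and the scene stay as the last step left them, time stands still between calls to the robot, and variables do not carry over. Pictures are saved under pics/ and viewed, and the job is handed in when it is done.

Besides the shell and the picture viewer there is one more tool, called as name(argument=value, ...), one argument or row to a line, values as JSON. carry_out: Moves the arm, as the interface text tells. Its arguments: {"type":"object","properties":{"targets":{"type":"array"}},"required":["targets"]}

```bash
mkdir -p pics; ls; cat > h.py <<'E'
import numpy as np, cv2
from plant import r
def snap(cam,fn):
    im=r.camera(cam); cv2.imwrite('pics/'+fn,im); return im
def ray(cam,px,cal=None):
    c=cal or r.calibration(cam)
    K=np.array(c['K']);D=np.array(c['D'])
    p=cv2.undistortPoints(np.array([[px]],float),K,D)[0,0]
    R=np.array(c['rotation']); d=R@np.array([p[0],p[1],1.]); return np.array(c['origin']),d
def onz(cam,px,z,cal=None):
    o,d=ray(cam,px,cal); return o+d*(z-o[2])/d[2]
def proj(cam,P,cal=None):
    c=cal or r.calibration(cam)
    R=np.array(c['rotation']); t=-R.T@np.array(c['origin'])
    return cv2.projectPoints(np.atleast_2d(np.array(P,float)),cv2.Rodrigues(R.T)[0],t,np.array(c['K']),np.array(c['D']))[0][:,0]
def tri(obs):
    A=np.zeros((3,3));b=np.zeros(3)
    for cam,px in obs:
        o,d=ray(cam,px);d=d/np.linalg.norm(d);M=np.eye(3)-np.outer(d,d);A+=M;b+=M@o
    return np.linalg.solve(A,b)
E
python3 - <<'E'
from h import *
s=r.sense();print(s)
for c in ['scene','side','wrist']:
    snap(c,c+'0.png'); cal=r.calibration(c); print(c,cal['origin'],np.array(cal['rotation']).round(3).tolist(),np.array(cal['K']).round(1).tolist())
E
```

```text
pics
{'time': 0.0, 'qpos': array([-1.18094030e+00,  3.20331607e-01,  1.56565820e+00, -2.53060870e-05,
        1.25740811e+00, -2.00332970e-02]), 'joint_velocities': array([-0.00215624,  0.00184095, -0.00170049,  0.0004112 , -0.0003948 ,
        0.00018589]), 'tau': array([ 6.57786359e-05, -4.12461805e+01, -2.31969362e+01,  7.23748212e-02,
        4.55452956e-02, -1.66270465e-04]), 'tcp_pos': array([ 0.22906313, -0.52723543,  0.40390526]), 'ee_rot': array([-3.13978727e+00, -1.21084432e-05,  4.09897137e-01]), 'contact_force': array([-0.08266163, -0.23448128, -0.43771305]), 'wrist_torque': array([ 0.031946  , -0.05637433, -0.01959734]), 'opening': 0.9981910774052944}
scene [0.14783323 1.13706998 0.80177438] [-2.082, -0.019, -2.777] [[443.3, 0.0, 258.4], [0.0, 443.3, 191.1], [0.0, 0.0, 1.0]]
side [0.11242514 0.90979115 0.6618949 ] [-2.068, 0.005, -2.687] [[355.9, 0.0, 256.3], [0.0, 355.9, 198.1], [0.0, 0.0, 1.0]]
wrist [ 0.29430491 -0.49994749  0.38354543] [2.888, 0.002, -1.161] [[326.7, 0.0, 256.4], [0.0, 326.7, 186.1], [0.0, 0.0, 1.0]]
```

```bash
python3 - <<'E'
s=open('h.py').read()
s=s.replace("R=np.array(c['rotation'])","R=Rot.from_euler('xyz',c['rotation']).as_matrix()").replace("import numpy as np, cv2","import numpy as np, cv2\nfrom scipy.spatial.transform import Rotation as Rot")
open('h.py','w').write(s)
E
python3 -c "
import cv2
for c in ['scene','side','wrist']:
  im=cv2.imread(f'pics/{c}0.png');cv2.imwrite(f'pics/{c}0b.png',cv2.resize(im,(800,600),interpolation=cv2.INTER_CUBIC))"
```

```text
(no output)
```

View pics/scene0b.png

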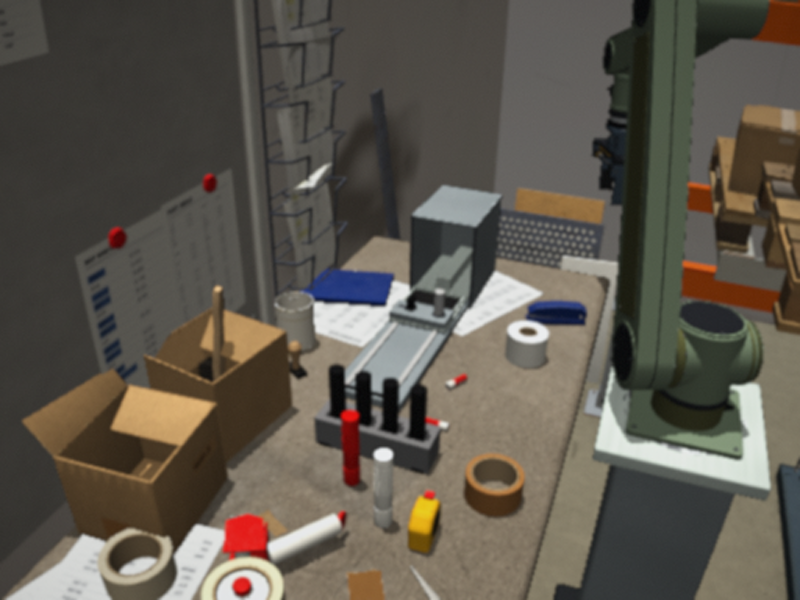

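View pics/side0b.png

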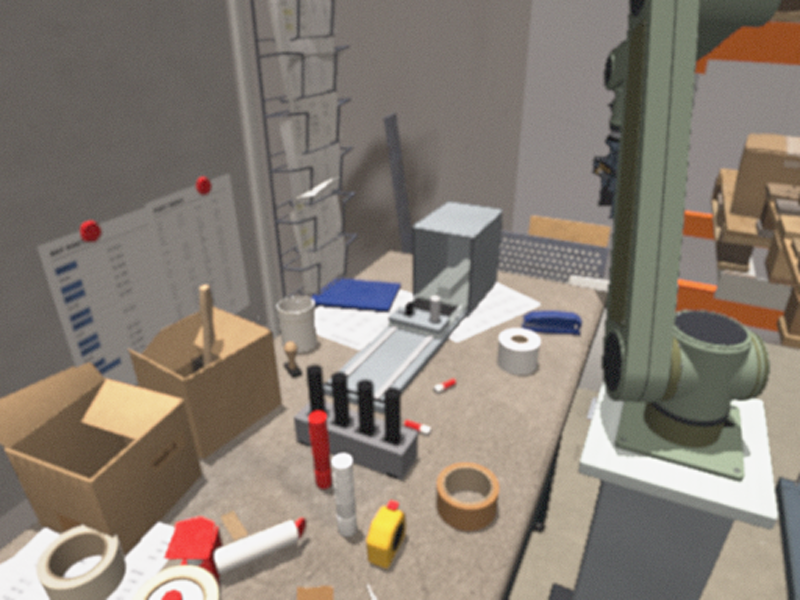

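View pics/wrist0b.png

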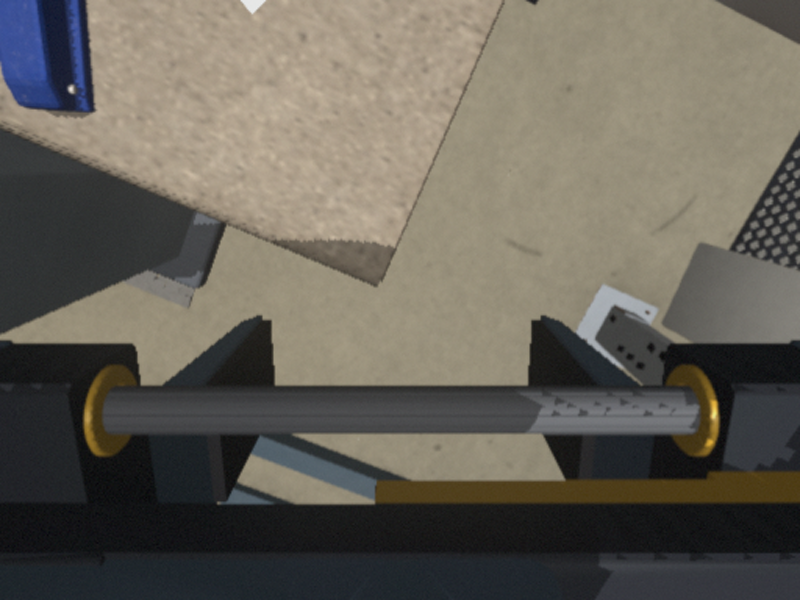

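The scene view (800x600) shows four black torches in the grey stand at (337,385), (364,400), (391,405) and (419,412). The look-alikes are a red one at (350,450) and a white one at (383,490), both standing on the bench, and a white flashlight lying at (305,540). The post is at (439,300), the catch at (410,302), and the batteries at (456,381) and (435,424). I choose the black torches in the stand.

```bash
python3 - <<'E'
from h import *
W=np.array([512,384])
Z=dict(handle_top=.105,catch_top=.077,hood_mouth=.213,ledge_mid=.062,tray_mid=.030,stand_top=.055,battery_1=0,torch_1=.01,stapler=0,stamp=0,tape_measure=0)
for c in ['scene','side']:
    im=r.camera(c)
    for n,z in Z.items():
        for d in r.spot_point(c,n)[:5]:
            px=np.array(d['point'])*W
            print(c,n,round(d['p'],2),px.round(1),onz(c,px,z).round(4)[:2])
    if c=='scene':
        cv2.imwrite('pics/crop1.png',cv2.resize(im[170:320,190:320],(780,900)[:2],interpolation=cv2.INTER_CUBIC)[:600])
        cv2.imwrite('pics/crop2.png',cv2.resize(im[170:280,190:320],(709,600),interpolation=cv2.INTER_CUBIC))
E
```

```text
scene handle_top 0.91 [283.7 187.6] [ 0.5111 -0.0842]
scene handle_top 0.15 [217.6 275.1] [0.522  0.3947]
scene catch_top 0.49 [261. 189.] [ 0.5934 -0.0939]
scene catch_top 0.49 [355.2 204.3] [ 0.2778 -0.1171]
scene hood_mouth 0.73 [280.5 138.9] [ 0.5734 -0.2242]
scene ledge_mid 0.71 [291.8 168.3] [ 0.5522 -0.3157]
scene ledge_mid 0.3 [279.7 139.5] [ 0.6837 -0.5652]
scene tray_mid 0.58 [273.8 194.6] [ 0.5664 -0.1531]
scene stand_top 0.91 [241.8 270.4] [0.4984 0.3001]
scene stand_top 0.65 [215.5 277. ] [0.5505 0.3503]
scene battery_1 0.6 [290.  247.1] [0.4316 0.0816]
scene battery_1 0.37 [281.2 274.8] [0.4155 0.2146]
scene torch_1 0.96 [224.1 306.5] [0.5059 0.3971]
scene torch_1 0.9 [253.6 284.9] [0.4673 0.2933]
scene torch_1 0.81 [245.9 333. ] [0.4221 0.4579]
scene torch_1 0.78 [264.6 291. ] [0.4318 0.3047]
scene torch_1 0.73 [232.2 280.9] [0.5264 0.3002]
scene stapler 0.65 [356.4 202.5] [ 0.2898 -0.2647]
scene stapler 0.32 [238.6 267.4] [0.5378 0.2297]
scene stamp 0.56 [192.7 236.6] [0.7294 0.1455]
scene tape_measure 0.92 [269.  340.3] [0.367  0.4501]
side handle_top 0.97 [280.1 189
[... 218 characters left out ...]
9 -0.1674]
side tray_mid 0.55 [283.  248.1] [0.419  0.1088]
side stand_top 0.7 [226.  271.7] [0.5012 0.2995]
side stand_top 0.52 [351.6 209.6] [ 0.2797 -0.1607]
side battery_1 0.57 [283.  245.3] [0.4392 0.0571]
side battery_1 0.4 [268.5 275. ] [0.4224 0.2046]
side torch_1 0.76 [219.  283.4] [0.5229 0.3038]
side torch_1 0.74 [248.4 292.7] [0.436  0.3007]
side torch_1 0.7 [223.8 338.1] [0.4196 0.4536]
side torch_1 0.67 [206.3 306.9] [0.5068 0.3907]
side torch_1 0.64 [234.8 285.7] [0.4804 0.2931]
side stapler 0.78 [350.9 209. ] [ 0.298  -0.2608]
side stamp 0.56 [185.1 239.3] [0.736  0.1642]
side tape_measure 0.94 [245.9 352. ] [0.3618 0.4578]
side tape_measure 0.42 [187.9 239.1] [0.7284 0.1593]
```

View pics/crop2.png

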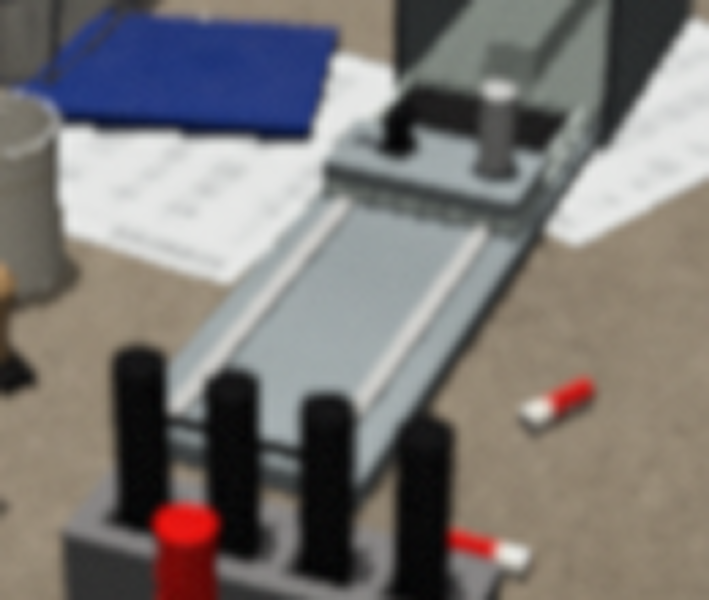

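carry_out(
  targets=[
    [0, 0, 5, 0, -1],
    [4, 5, 8, -8, -1],
    [8, 10, 8, -16, -1],
    [12, 15, 8, -23, -1],
    [14, 18, 8, -23, -1],
  ],
)

```text
time: 1.85
tcp_pos: [0.3497, -0.3733, 0.4846]
ee_rot: [3.141, -0.001, 0.005]
contact_force: [1.2, -0.5, 0.3]
opening: 0.997
```

carry_out(
  targets=[
    [3, 4, 0, 0, -1],
    [6, 8, 0, 0, -1],
    [8, 12, 0, 0, -1],
    [8, 16, 0, 0, -1],
    [8, 20, 0, 0, -1],
  ],
)

```text
time: 2.35
tcp_pos: [0.43, -0.1715, 0.4844]
ee_rot: [3.141, -0.001, 0.006]
contact_force: [0.8, 1.0, -0.1]
opening: 0.999
```

carry_out(
  targets=[
    [0, 4, 0, 0, -1],
    [0, 8, 0, 0, -1],
    [0, 8, 0, 0, -1],
  ],
)

```text
time: 2.65
tcp_pos: [0.4295, -0.088, 0.4848]
ee_rot: [-3.141, -0.002, 0.012]
contact_force: [0.9, 0.0, -0.7]
opening: 1.004
```

```bash
python3 - <<'E'
from h import *
s=r.sense();print(s['time'],s['tcp_pos'],s['ee_rot'])
im=snap('wrist','w1.png')
cv2.imwrite('pics/w1b.png',cv2.resize(im,(800,600)))
W=np.array([512,384])
for n,z in dict(handle_top=.105,catch_top=.077,hood_mouth=.213,tray_mid=.030,ledge_mid=.062,battery_1=0).items():
        for d in r.spot_point('wrist',n)[:3]:
            px=np.array(d['point'])*W
            print(n,round(d['p'],2),px.round(1),onz('wrist',px,z).round(4)[:2])
E
```

```text
2.65 [ 0.42952382 -0.08804779  0.48477903] [-3.14071595e+00 -1.51825383e-03  1.16069455e-02]
handle_top 0.61 [264.1  77. ] [ 0.5264 -0.0994]
catch_top 0.65 [267.5  15.9] [ 0.5912 -0.1038]
hood_mouth 0.96 [441.1  13.6] [ 0.5619 -0.2218]
tray_mid 0.9 [322.9  54.1] [ 0.559  -0.1756]
battery_1 0.85 [ 50.2 155.9] [0.4247 0.2021]
battery_1 0.57 [148.8 150.1] [0.4337 0.0599]
```

View pics/w1b.png

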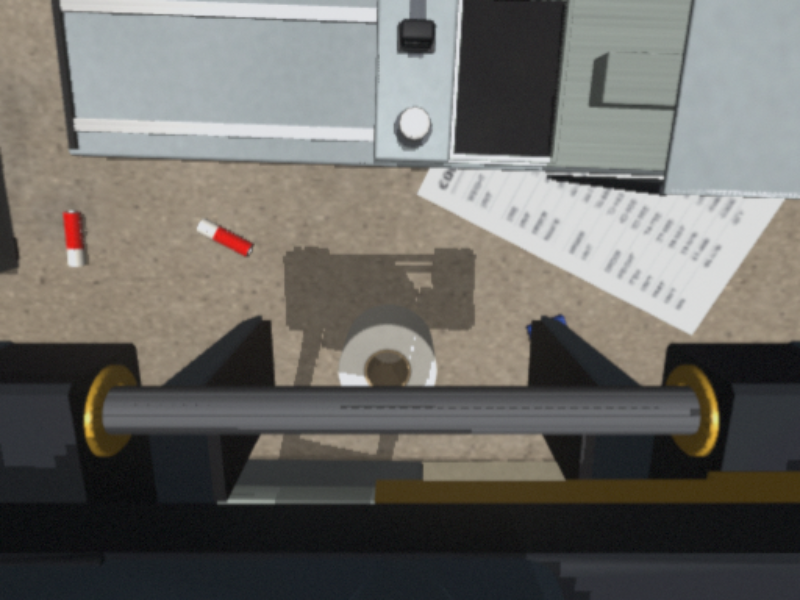

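```bash
python3 - <<'E'
from h import *
k=0.64
for n,px,z in [('railL',(70,152),.02),('railR',(375,162),.02),('wr1',(75,125),.02),('wr2',(373,133),.02),('deckcornerL',(452,160),.03),('deckR',(550,159),.03),('post',(414,122),.105),('catch',(417,33),.077),('hoodcorner',(665,193),.213),('blockL',(377,160),.048),('blockR',(450,162),.048)]:
    print(n,onz('wrist',np.array(px)*k,z).round(4))
E
```

```text
railL [0.5057 0.1846 0.02  ]
railR [ 0.4985 -0.0717  0.02  ]
wr1 [0.5274 0.177  0.02  ]
wr2 [ 0.5219 -0.0702  0.02  ]
deckcornerL [ 0.5005 -0.1356  0.03  ]
deckR [ 0.5017 -0.2163  0.03  ]
post [ 0.5251 -0.1021  0.105 ]
catch [ 0.5858 -0.1042  0.077 ]
hoodcorner [ 0.4859 -0.2213  0.213 ]
blockL [ 0.5002 -0.0746  0.048 ]
blockR [ 0.499  -0.1323  0.048 ]
```

carry_out(
  targets=[
    [5, -1, -1, -2, -1],
    [9.5, -1.4, -5, -2, -1],
    [9.5, -1.4, -10, -2, -1],
    [9.5, -1.4, -14, -2, -1],
    [9.5, -1.4, -14, -2, -1],
  ],
)

```text
time: 3.5
tcp_pos: [0.5233, -0.107, 0.3378]
ee_rot: [-3.14, 0.015, -0.032]
contact_force: [-1.0, 1.1, 0.6]
opening: 1.002
```

carry_out(
  targets=[
    [0, 0, -4, 0, -1],
    [0, 0, -8, 0, -1],
    [0, 0, -9.4, 0, -1],
    [0, 0, -9.4, 0, -1],
  ],
)

```text
time: 3.9
tcp_pos: [0.5235, -0.1077, 0.2438]
ee_rot: [-3.139, 0.016, -0.033]
contact_force: [-0.8, -0.1, 0.4]
opening: 1.0
```

```bash
python3 - <<'E'
from h import *
s=r.sense();print(s['time'],s['tcp_pos'],s['ee_rot'])
im=snap('wrist','w2.png')
cv2.imwrite('pics/w2b.png',cv2.resize(im,(800,600)))
E
```

```text
3.9 [ 0.52345259 -0.10773098  0.24378441] [-3.1394887   0.0161801  -0.03317186]
```

View pics/w2b.png

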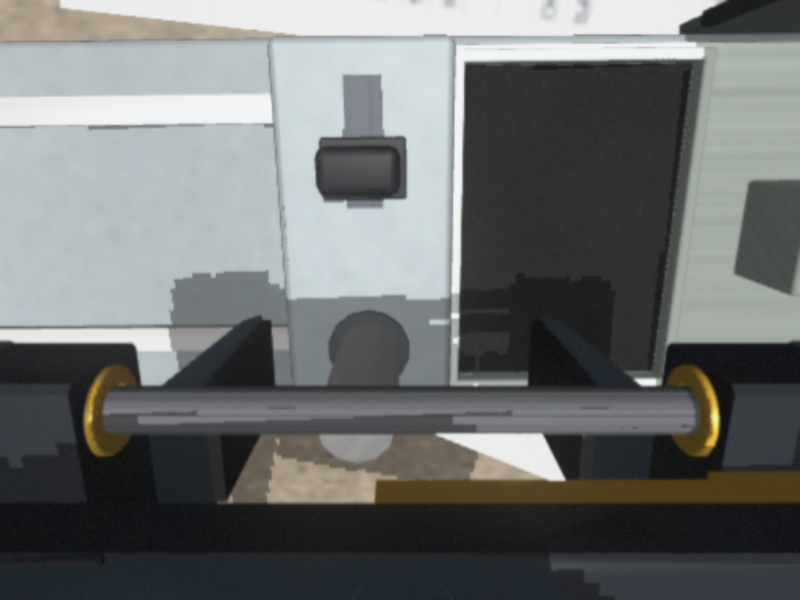

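Post is between the fingers, at (365,390), a little left of centre; the catch is at (362,168), at its handle end. I'll shift, grip and try a gentle pull.

carry_out(
  targets=[
    [0.1, 0.5, 0.5, 0.8, -1],
    [0.1, 0.5, 0.5, 0.8, 1],
    [0.1, 0.5, 0.5, 0.8, 1],
    [0.1, 0.5, 0.5, 0.8, 1],
    [0.1, 0.5, 0.5, 0.8, 1],
  ],
)

```text
time: 4.45
tcp_pos: [0.525, -0.1027, 0.2505]
ee_rot: [-3.14, 0.012, -0.019]
contact_force: [0.9, 0.5, -0.0]
opening: 0.682
```

carry_out(
  targets=[
    [0, 0, 0, 0, 1],
    [0, 0, 0, 0, 1],
    [0, 0.4, 0, 0, 1],
    [0, 0.8, 0, 0, 1],
  ],
)

```text
time: 4.85
tcp_pos: [0.525, -0.0945, 0.2504]
ee_rot: [-3.14, 0.013, -0.019]
contact_force: [-0.1, 0.4, -0.4]
opening: 0.328
```

carry_out(
  targets=[
    [0, -0.5, 0, 0, 1],
    [0, -0.5, 0, 0, 1],
    [0, -0.5, 0, 0, 1],
    [0, -0.5, 0, 0, 1],
  ],
)

```text
time: 5.25
tcp_pos: [0.5249, -0.0971, 0.2503]
ee_rot: [-3.134, 0.014, -0.021]
contact_force: [2.0, 14.1, 1.0]
opening: 0.239
```

carry_out(
  targets=[
    [0, 0.3, 0, 0, 1],
    [0, 0.6, 0, 0, 1],
    [0, 0.9, 0, 0, 1],
  ],
)

```text
time: 5.55
tcp_pos: [0.5251, -0.0884, 0.2503]
ee_rot: [-3.135, 0.013, -0.021]
contact_force: [1.1, -2.4, -1.3]
opening: 0.237
```

carry_out(
  targets=[
    [0, 1, 0, 0, 1],
    [0, 2, 0, 0, 1],
    [0.1, 3, 0, 0, 1],
  ],
)

```text
time: 5.85
tcp_pos: [0.5259, -0.0579, 0.2503]
ee_rot: [-3.135, 0.014, -0.021]
contact_force: [-0.4, -3.8, 0.7]
opening: 0.239
```

carry_out(
  targets=[
    [0.1, 4, 0, 0, 1],
    [0.2, 8, 0, 0, 1],
    [0.3, 12, 0, 0, 1],
    [0.4, 16, 0, 0, 1],
    [0.45, 18, 0, 0, 1],
  ],
)

```text
time: 6.35
tcp_pos: [0.5301, 0.1254, 0.2503]
ee_rot: [-3.135, 0.014, -0.019]
contact_force: [2.3, -3.8, -0.7]
opening: 0.235
```

carry_out(
  targets=[
    [0, 1, 0, 0, 1],
    [0.1, 2, 0, 0, 1],
    [0.1, 3, 0, 0, 1],
    [0.1, 3, 0, 0, 1],
  ],
)

```text
time: 6.75
tcp_pos: [0.5309, 0.154, 0.2502]
ee_rot: [-3.14, 0.015, -0.017]
contact_force: [1.2, -10.0, 1.1]
opening: 0.237
```

carry_out(
  targets=[
    [0, -0.2, 0, 0, -1],
    [0, -0.2, 0, 0, -1],
    [0, -0.2, 0, 0, -1],
    [0, -0.2, 0, 0, -1],
    [0, -0.2, 0, 0, -1],
  ],
)

```text
time: 7.25
tcp_pos: [0.5308, 0.1521, 0.2502]
ee_rot: [-3.139, 0.015, -0.017]
contact_force: [-0.6, -0.1, 0.0]
opening: 0.647
```

carry_out(
  targets=[
    [0, 0, 5, 0, -1],
    [0, 0, 10, 0, -1],
    [-4, -3, 15, 0, -1],
    [-8, -7, 20, 0, -1],
    [-10, -11, 23, 0, -1],
  ],
)

```text
time: 7.75
tcp_pos: [0.4515, 0.0733, 0.4517]
ee_rot: [-3.139, 0.014, -0.015]
contact_force: [0.7, -0.8, 1.2]
opening: 1.001
```

```bash
python3 - <<'E'
from h import *
s=r.sense();print(s['time'],s['tcp_pos'],s['ee_rot'])
im=snap('wrist','w3.png')
cv2.imwrite('pics/w3b.png',cv2.resize(im,(800,600)))
W=np.array([512,384])
for n,z in dict(handle_top=.105,catch_top=.077,hood_mouth=.213,tray_mid=.030,ledge_mid=.062,battery_1=0,stand_top=.055).items():
        for d in r.spot_point('wrist',n)[:3]:
            px=np.array(d['point'])*W
            print(n,round(d['p'],2),px.round(1),onz('wrist',px,z).round(4)[:2])
E
```

```text
7.75 [0.45154155 0.07327831 0.45170098] [-3.13876807  0.01434244 -0.01490614]
handle_top 0.62 [173.9  89.5] [0.5323 0.1499]
catch_top 0.76 [176.5  23. ] [0.5963 0.1497]
tray_mid 0.79 [251.2  54.6] [0.5694 0.0781]
ledge_mid 0.75 [400.1  56.2] [ 0.5612 -0.0778]
battery_1 0.77 [261.7 160.8] [0.4401 0.0676]
battery_1 0.62 [157.  170.1] [0.4296 0.208 ]
battery_1 0.52 [ 85.8 171.1] [0.4297 0.3039]
stand_top 0.84 [ 62.5 116.2] [0.505  0.2903]
stand_top 0.26 [71.3 55.5] [0.5681 0.2698]
```

View pics/w3b.png

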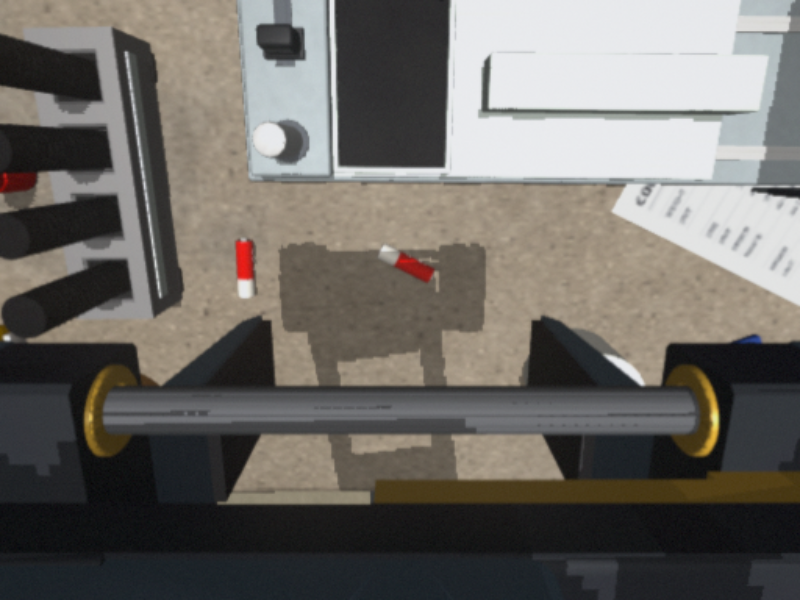

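```bash
python3 - <<'E'
from h import *
k=0.64
for n,px,z in [('l1',(489,55),.062),('l2',(766,56),.062),('l3',(764,111),.062),('l4',(491,110),.062),('post',(269,139),.105),('catch',(278,39),.077),('tray near L',(339,165),.030),('tray near R',(446,166),.03),
 ('st near R',(152,317),.055),('st near L',(85,318),.055),('st far R',(110,27),.055),('st far L',(28,29),.055),
 ('b1a',(244,239),.0075),('b1b',(246,296),.0075),('b2a',(382,250),.0075),('b2b',(432,277),.0075),('cup1',(437,166),.03)]:
    print(n,onz('wrist',np.array(px)*k,z).round(4))
E
```

```text
l1 [0.5826 0.0141 0.062 ]
l2 [ 0.5794 -0.1683  0.062 ]
l3 [ 0.5451 -0.1729  0.062 ]
l4 [0.5484 0.0117 0.062 ]
post [0.5311 0.1526 0.105 ]
catch [0.5916 0.1489 0.077 ]
tray near L [0.513  0.1199 0.03  ]
tray near R [0.511  0.0391 0.03  ]
st near R [0.4026 0.2662 0.055 ]
st near L [0.4025 0.3181 0.055 ]
st far R [0.6051 0.2647 0.055 ]
st far L [0.6049 0.3196 0.055 ]
b1a [0.454  0.2044 0.0075]
b1b [0.4047 0.2075 0.0075]
b2a [0.4429 0.0901 0.0075]
b2b [0.4191 0.0483 0.0075]
cup1 [0.5111 0.0459 0.03  ]
```

carry_out(
  targets=[
    [-1, 0, -3, 8.5, -1],
    [-2, 0, -6, 17, -1],
    [-3, -1, -9, 25, -1],
    [-4, -2, -12, 33, -1],
    [-5, -3, -14, 41, -1],
  ],
)

```text
time: 8.65
tcp_pos: [0.4027, 0.0443, 0.3058]
ee_rot: [-3.137, 0.022, 0.707]
contact_force: [-0.1, -0.0, -0.2]
opening: 1.001
```

carry_out(
  targets=[
    [0, -1, 0, 8, -1],
    [0, -2, 0, 16, -1],
    [0, -3, 0, 21, -1],
    [0, -3, 0, 21, -1],
  ],
)

```text
time: 9.05
tcp_pos: [0.4029, 0.0141, 0.3047]
ee_rot: [-3.134, 0.023, 1.073]
contact_force: [0.0, -0.1, -0.5]
opening: 0.999
```

```bash
python3 - <<'E'
from h import *
s=r.sense();print(s['time'],s['tcp_pos'],s['ee_rot'])
im=snap('wrist','w4.png')
print(proj('wrist',[[.4429,.0901,.0075],[.4191,.0483,.0075]])*800/512)
cv2.imwrite('pics/w4b.png',cv2.resize(im,(800,600)))
E
```

```text
9.05 [0.40293868 0.01413431 0.30474912] [-3.13442417  0.02297139  1.07271916]
[[400.81401978 114.02276722]
 [399.17694048 208.73254182]]
```

View pics/w4b.png

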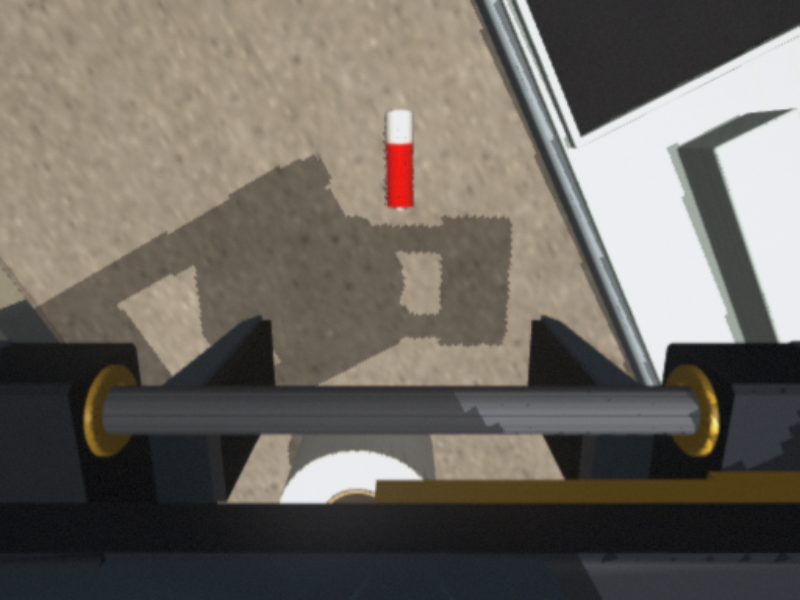

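```bash
cat >> h.py <<'E'
def gp(s=None):
    s=s or r.sense(); R=Rot.from_euler('xyz',s['ee_rot']).as_matrix()
    return np.array(s['tcp_pos'])+R[:,2]*.172
E
python3 - <<'E'
from h import *
print(gp(), gp()-r.sense()['tcp_pos'])
c=onz('wrist',np.array([399,159])*.64,.0075);print(c, c-gp())
print(onz('scene',np.array([527,340])*.64,.03))
E
```

```text
[0.40005126 0.01164376 0.13298794] [-0.00289272 -0.00282538 -0.17195246]
[0.43140944 0.07101332 0.0075    ] [ 0.03135818  0.05936956 -0.12548794]
[ 0.32592866 -0.09074187  0.03      ]
```

carry_out(
  targets=[
    [1.5, 3, -2, 0, -1],
    [3.1, 5.9, -5, 0, -1],
    [3.1, 5.9, -8, 0, -1],
    [3.1, 5.9, -10, 0, -1],
    [3.1, 5.9, -10.9, 0, -1],
  ],
)

```text
time: 9.6
tcp_pos: [0.4334, 0.0743, 0.1938]
ee_rot: [-3.131, 0.025, 1.071]
contact_force: [0.3, 0.7, 0.5]
opening: 0.998
```

```bash
python3 - <<'E'
from h import *
s=r.sense();print(gp(),s['ee_rot'])
im=snap('wrist','w5.png')
cv2.imwrite('pics/w5b.png',cv2.resize(im,(800,600)))
E
```

```text
[0.42971839 0.07140302 0.02185859] [-3.13103152  0.0250231   1.07093307]
```

View pics/w5b.png

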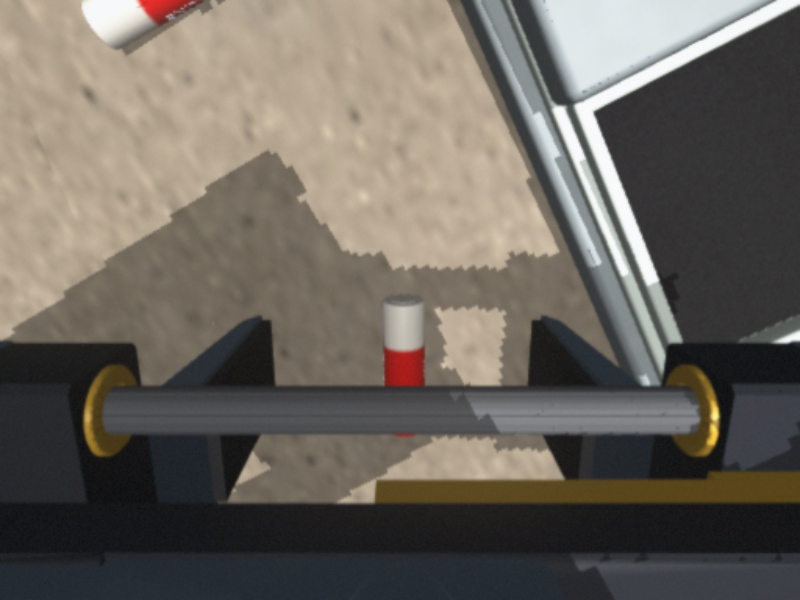

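Battery is centred between the jaws at column 404. I'll close on it.

carry_out(
  targets=[
    [0, 0, 0, 0, 1],
    [0, 0, 0, 0, 1],
    [0, 0, 0, 0, 1],
    [0, 0, 0, 0, 1],
    [0, 0, 0, 0, 1],
  ],
)

```text
time: 10.15
tcp_pos: [0.4335, 0.074, 0.1942]
ee_rot: [-3.132, 0.024, 1.07]
contact_force: [-0.2, 0.5, -0.6]
opening: 0.589
```

carry_out(
  targets=[
    [0, 0, 0, 0, 1],
    [0, 0, 0, 0, 1],
    [0, 0, 0, 0, 1],
    [0, 0, 0, 0, 1],
    [0, 0, 0, 0, 1],
  ],
)

```text
time: 10.65
tcp_pos: [0.4335, 0.074, 0.1941]
ee_rot: [-3.132, 0.024, 1.071]
contact_force: [0.5, -0.5, 1.7]
opening: 0.154
```

carry_out(
  targets=[
    [0, 0, 4, 8, 1],
    [0, 0, 8, 15, 1],
    [0, 0, 12, 22, 1],
    [2, 0, 12, 27.6, 1],
    [2, 0, 12, 27.6, 1],
  ],
)

```text
time: 11.15
tcp_pos: [0.4551, 0.0741, 0.3156]
ee_rot: [-3.137, 0.024, 1.552]
contact_force: [-0.6, -0.2, -0.8]
opening: 0.155
```

```bash
python3 - <<'E'
from h import *
s=r.sense();print(s['time'],gp(),s['ee_rot'],s['opening'])
im=snap('wrist','w6.png')
cv2.imwrite('pics/w6b.png',cv2.resize(im,(800,600)))
E
```

```text
11.15 [0.45426672 0.07004319 0.14361776] [-3.13713666  0.02366693  1.55202492] 0.15484101393345762
```

View pics/w6b.png

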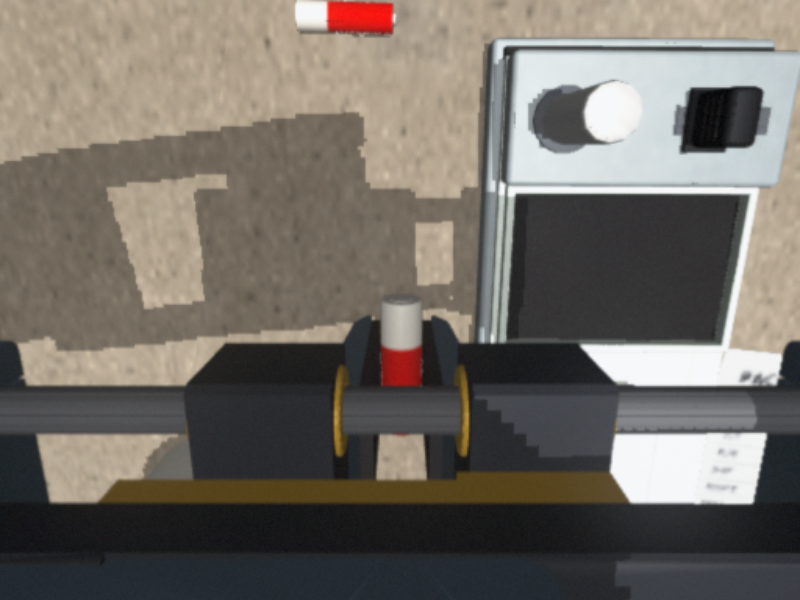

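```bash
python3 - <<'E'
from h import *
g=gp()
for n,px,z in [('bf',(402,303),g[2]-.0135),('bb',(402,433),g[2]-.0135),('t1',(514,195),.03),('t2',(740,195),.03),('t3',(726,342),.03),('t4',(510,342),.03),('post',(612,110),.105)]:
    print(n,onz('wrist',np.array(px)*.64,z).round(4))
W=np.array([512,384])
for d in r.spot_point('wrist','tray_mid')[:2]: print(d['p'],onz('wrist',np.array(d['point'])*W,.03))
E
```

```text
bf [0.4534 0.0925 0.1288]
bb [0.4524 0.0433 0.1288]
t1 [0.5098 0.1179 0.03  ]
t2 [0.6236 0.1158 0.03  ]
t3 [0.6287 0.0364 0.03  ]
t4 [0.5108 0.0384 0.03  ]
post [0.5268 0.1535 0.105 ]
0.67 [0.56041146 0.08154411 0.03      ]
```

carry_out(
  targets=[
    [4, 0, 0, 0, 1],
    [8, 0.5, 0, 0, 1],
    [12, 1, 0, 0, 1],
    [13.7, 1, 0, 0, 1],
    [13.7, 1, 0, 0, 1],
  ],
)

```text
time: 11.75
tcp_pos: [0.5909, 0.0839, 0.3113]
ee_rot: [-3.127, 0.025, 1.549]
contact_force: [0.1, -0.5, -0.0]
opening: 0.158
```

```bash
python3 - <<'E'
from h import *
s=r.sense();print(s['time'],gp(),s['ee_rot'],s['opening'])
E
```

```text
11.75 [0.58826574 0.07965204 0.13939222] [-3.12659047  0.02525773  1.54890384] 0.15754552904437008
```

carry_out(
  targets=[
    [0.2, 0, -3, 0, 1],
    [0.2, 0, -6, 0, 1],
    [0.2, 0, -8, 0, 1],
    [0.2, 0, -8.7, 0, 1],
    [0.2, 0, -8.7, 0, 1],
  ],
)

```text
time: 12.25
tcp_pos: [0.591, 0.0839, 0.2242]
ee_rot: [-3.123, 0.026, 1.548]
contact_force: [0.5, -0.1, 0.7]
opening: 0.156
```

```bash
python3 - <<'E'
from h import *
s=r.sense();print(s['time'],gp(),s['ee_rot'],s['opening'])
im=snap('wrist','w7.png')
cv2.imwrite('pics/w7b.png',cv2.resize(im,(800,600)))
E
```

```text
12.25 [0.58764027 0.0794904  0.05231867] [-3.12270866  0.02580727  1.54820518] 0.1559867633098765
```

View pics/w7b.png

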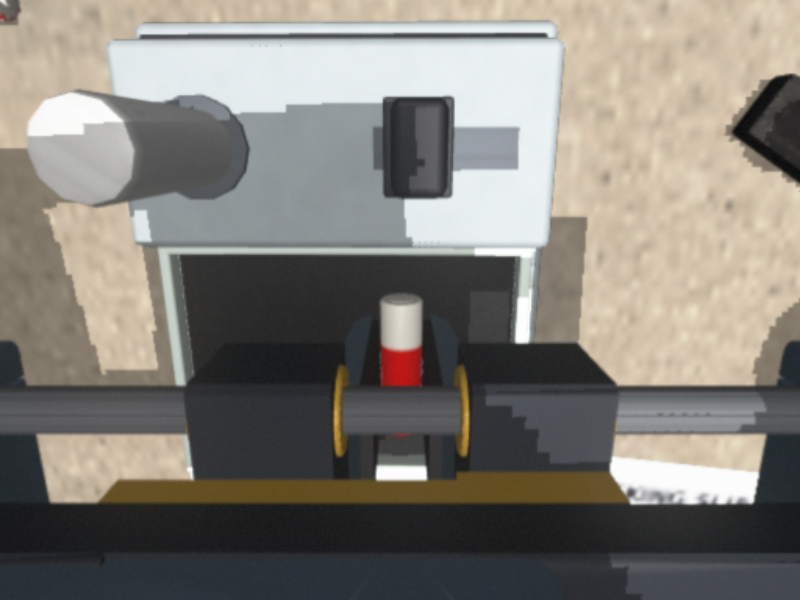

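carry_out(
  targets=[
    [0, 0, 0, 0, 0.3],
    [0, 0, 0, 0, 0.3],
    [0, 0, 0, 0, 0.3],
    [0, 0, 0, 0, 0.3],
  ],
)

```text
time: 12.7
tcp_pos: [0.5913, 0.0839, 0.2243]
ee_rot: [-3.124, 0.026, 1.548]
contact_force: [0.4, -1.0, 0.3]
opening: 0.352
```

carry_out(
  targets=[
    [0, 0, 3, 0, 0.3],
    [0, 0, 7, 0, 0.3],
    [-4, 1, 11, 0, -1],
    [-8, 3, 13, -8, -1],
    [-12, 5, 13, -16, -1],
  ],
)

```text
time: 13.2
tcp_pos: [0.4712, 0.1341, 0.3573]
ee_rot: [-3.13, 0.022, 1.261]
contact_force: [0.4, 0.6, -0.5]
opening: 0.583
```

carry_out(
  targets=[
    [-3, 2, 0, -8, -1],
    [-6, 4, 0, -16, -1],
    [-9, 6, 0, -24, -1],
    [-11, 7, 0, -32, -1],
    [-11, 7, 0, -40, -1],
  ],
)

```text
time: 13.7
tcp_pos: [0.3588, 0.2047, 0.3574]
ee_rot: [-3.129, 0.023, 0.56]
contact_force: [0.5, -0.1, -0.4]
opening: 0.989
```

carry_out(
  targets=[
    [0, 0, 0, -8, -1],
    [0, 0, 0, -16, -1],
    [0, 0, 0, -24, -1],
    [0, 0, 0, -32, -1],
    [0, 0, 0, -36, -1],
  ],
)

```text
time: 14.2
tcp_pos: [0.3587, 0.2047, 0.3574]
ee_rot: [-3.129, 0.023, -0.072]
contact_force: [0.2, -0.3, 1.1]
opening: 1.002
```

```bash
python3 - <<'E'
from h import *
s=r.sense();print(s['time'],gp(),s['ee_rot'],s['opening'])
im=snap('wrist','w8.png')
cv2.imwrite('pics/w8b.png',cv2.resize(im,(800,600)))
E
```

```text
14.2 [0.35496811 0.20709289 0.18549961] [-3.12919953  0.02259425 -0.0723936 ] 1.0018481089658198
```

View pics/w8b.png

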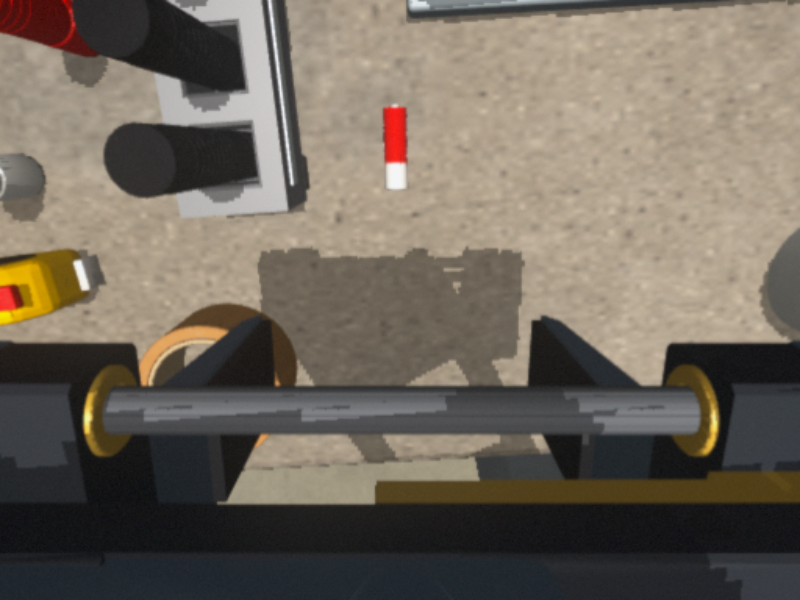

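```bash
python3 - <<'E'
from h import *
for n,px,z in [('top1',(141,160),.146),('top2',(112,22),.146),('well1 near R',(256,182),.055),('well1 far R',(252,121),.055),('well2 near R',(245,92),.055),('well2 far R',(240,22),.055),('cornerNR',(290,210),.055),('cornerNL',(182,217),.055),('b a',(395,107),.0075),('b b',(397,188),.0075)]:
    print(n,onz('wrist',np.array(px)*.64,z).round(4))
r.camera('scene')
W=np.array([512,384])
print(proj('scene',[[x,.292,.146] for x in (.432,.480,.528,.576)])*800/512)
E
```

```text
top1 [0.4314 0.2955 0.146 ]
top2 [0.4768 0.2959 0.146 ]
well1 near R [0.4164 0.2819 0.055 ]
well1 far R [0.4477 0.2793 0.055 ]
well2 near R [0.4621 0.2808 0.055 ]
well2 far R [0.4947 0.2782 0.055 ]
cornerNR [0.4002 0.2655 0.055 ]
cornerNL [0.4007 0.3257 0.055 ]
b a [0.4524 0.2049 0.0075]
b b [0.4041 0.2074 0.0075]
[[418.38966321 385.01727278]
 [390.33641287 378.24019205]
 [363.00625133 371.60505431]
 [336.40237078 365.11513819]]
```

carry_out(
  targets=[
    [3, 3, 1.5, 4, -1],
    [6, 6, 1.5, 4, -1],
    [7.7, 8.9, 1, 4, -1],
    [7.7, 8.9, 0, 4, -1],
    [7.7, 8.9, 0, 4, -1],
  ],
)

```text
time: 14.8
tcp_pos: [0.4352, 0.2936, 0.3555]
ee_rot: [-3.132, 0.027, 0.004]
contact_force: [0.2, 0.4, -0.6]
opening: 0.999
```

```bash
python3 - <<'E'
from h import *
s=r.sense();print(s['time'],gp(),s['ee_rot'],s['opening'])
im=snap('wrist','w9.png')
cv2.imwrite('pics/w9b.png',cv2.resize(im,(800,600)))
E
```

```text
14.8 [0.43065713 0.29528071 0.18358854] [-3.1319528   0.02660316  0.00352477] 0.9988266893581654
```

View pics/w9b.png

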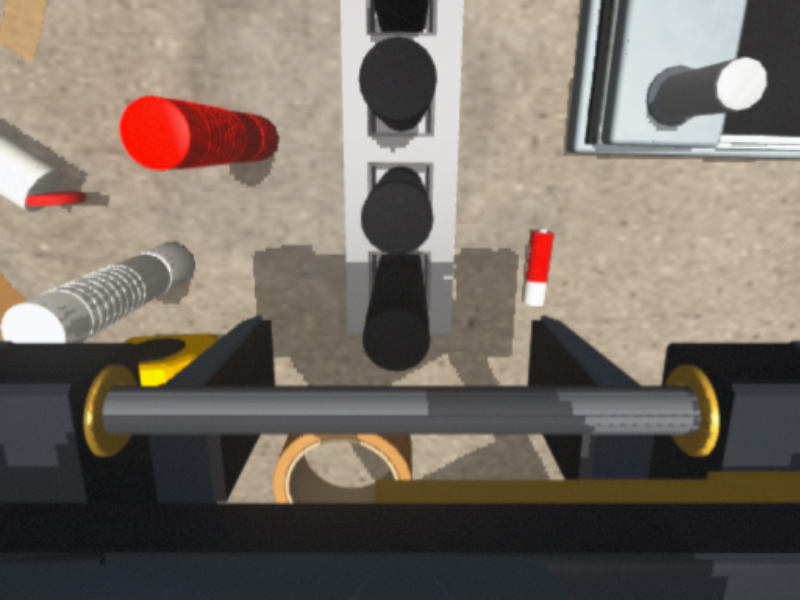

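```bash
python3 - <<'E'
from h import *
g=gp()
for px in [(397,339),(397,216),(398,82)]:
    p=onz('wrist',np.array(px)*.64,.146);print(p.round(4),(p-g).round(4))
E
```

```text
[0.4319 0.296  0.146 ] [ 0.0013  0.0011 -0.0384]
[0.4803 0.2961 0.146 ] [ 0.0496  0.0011 -0.0384]
[0.5262 0.2958 0.146 ] [ 0.0955  0.0008 -0.0384]
```

carry_out(
  targets=[
    [0.2, 0.1, -3, 0, -1],
    [0.2, 0.1, -6, 0, -1],
    [0.2, 0.1, -6.3, 0, 1],
    [0.2, 0.1, -6.3, 0, 1],
    [0.2, 0.1, -6.3, 0, 1],
  ],
)

```text
time: 15.35
tcp_pos: [0.4373, 0.2941, 0.295]
ee_rot: [-3.13, 0.023, 0.003]
contact_force: [0.6, 1.0, 0.7]
opening: 0.766
```

carry_out(
  targets=[
    [0, 0, 0, 0, 1],
    [0, 0, 0, 0, 1],
    [0, 0, 0, 0, 1],
    [0, 0, 0, 0, 1],
    [0, 0, 0, 0, 1],
  ],
)

```text
time: 15.85
tcp_pos: [0.4373, 0.2942, 0.2951]
ee_rot: [-3.13, 0.023, 0.003]
contact_force: [0.5, 0.4, 1.4]
opening: 0.33
```

carry_out(
  targets=[
    [0, 0, 1.5, 0, 1],
    [0, 0, 3, 0, 1],
    [0, 0, 6, 0, 1],
    [0, 0, 10, 0, 1],
    [0, 0, 14, 0, 1],
  ],
)

```text
time: 16.35
tcp_pos: [0.4371, 0.294, 0.4357]
ee_rot: [-3.131, 0.025, 0.003]
contact_force: [0.4, 0.5, -1.0]
opening: 0.291
```

```bash
python3 - <<'E'
from h import *
s=r.sense();print(s['time'],gp(),s['ee_rot'],s['opening'])
im=snap('scene','s1.png')
cv2.imwrite('pics/s1b.png',cv2.resize(im[100:330,180:440],(678,600)))
E
```

```text
16.35 [0.43281821 0.29586603 0.2638112 ] [-3.13087704e+00  2.48156253e-02  2.76873925e-03] 0.2907125513633939
```

View pics/s1b.png

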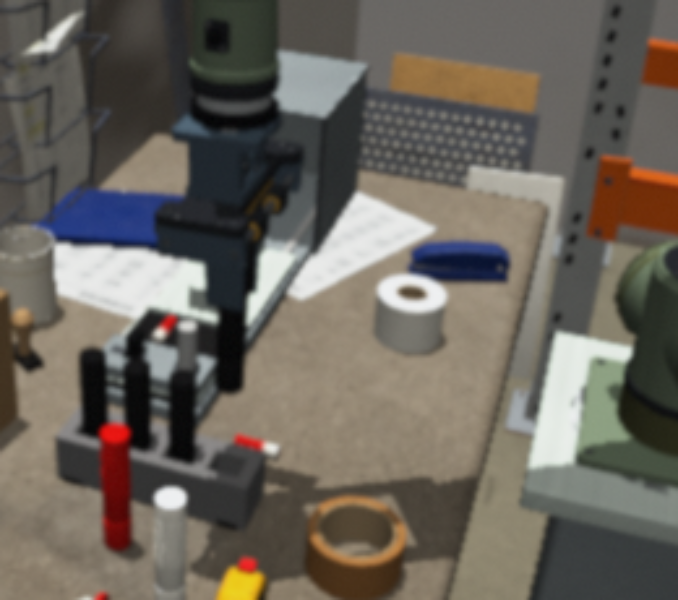

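```bash
python3 - <<'E'
from h import *
im=cv2.imread('pics/s1.png')
for dz in (.100,.107,.113,.12): print(dz,proj('scene',[[.4328,.2959,.2638-dz]]))
cv2.imwrite('pics/s1c.png',cv2.resize(im[205:260,240:300],(654,600),interpolation=cv2.INTER_CUBIC))
E
```

```text
0.1 [[267.14280539 241.35089665]]
0.107 [[267.05886883 243.66538156]]
0.113 [[266.98731615 245.6368886 ]]
0.12 [[266.90429399 247.92268447]]
```

View pics/s1c.png

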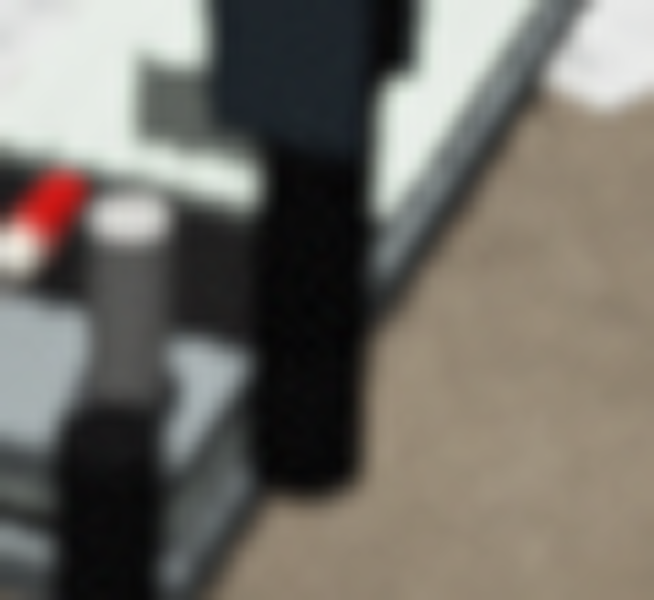

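carry_out(
  targets=[
    [0, -1, 3, 8, 1],
    [0, -5, 4, 16, 1],
    [2, -10, 4, 24, 1],
    [4, -14, 4, 32, 1],
    [6, -18, 4, 40, 1],
  ],
)

```text
time: 16.9
tcp_pos: [0.4949, 0.1203, 0.4831]
ee_rot: [-3.123, 0.013, 0.685]
contact_force: [0.7, 0.2, -1.0]
opening: 0.288
```

carry_out(
  targets=[
    [1, -4, 0, 8, 1],
    [2, -8, 0, 16, 1],
    [3, -12, 0, 24, 1],
    [4, -16, 0, 32, 1],
    [5, -20, 0, 40, 1],
  ],
)

```text
time: 17.4
tcp_pos: [0.545, -0.0814, 0.4824]
ee_rot: [-3.122, 0.013, 1.389]
contact_force: [1.5, 0.6, -0.8]
opening: 0.288
```

carry_out(
  targets=[
    [1, -3, 0, 8, 1],
    [2, -6, 0, 8.7, 1],
    [2, -6, 0, 8.7, 1],
  ],
)

```text
time: 17.7
tcp_pos: [0.5659, -0.1447, 0.4809]
ee_rot: [-3.121, 0.014, 1.537]
contact_force: [0.3, 0.4, -1.2]
opening: 0.292
```

```bash
python3 - <<'E'
from h import *
s=r.sense();print(s['time'],gp(),s['ee_rot'],s['opening'])
im=snap('wrist','w10.png')
cv2.imwrite('pics/w10b.png',cv2.resize(im,(800,600)))
E
```

```text
17.7 [ 0.56227842 -0.14703623  0.30899515] [-3.12115824  0.01404855  1.53687504] 0.29150527906636464
```

View pics/w10b.png

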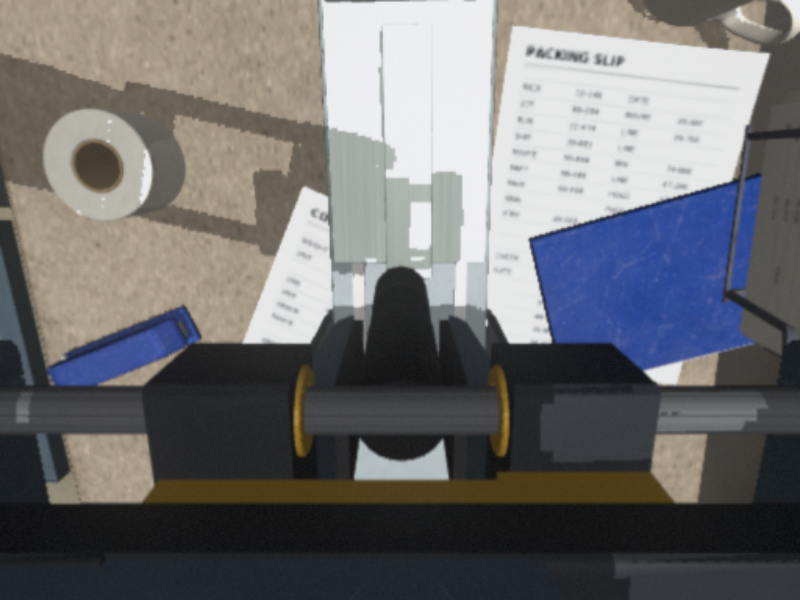

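```bash
python3 - <<'E'
from h import *
im=cv2.imread('pics/w10.png')
cv2.imwrite('pics/w10c.png',cv2.resize(im[0:250,180:340],(512,800))[:600])
g=gp();print(g)
for n,px,z in [('Lfar',(382,25),.062),('Rfar',(433,26),.062),('nearR',(430,275),.062),('foot far rim',(402,268),g[2]-.114),('foot L',(372,300),g[2]-.114),('foot R',(431,300),g[2]-.114)]:
    print(n,onz('wrist',np.array(px)*.64,z).round(4))
print(proj('wrist',[[.564-.018+.0186*0,-.079+.093,.062],[.564+.018,-.079+.093,.062],[.564+.018,-.079-.093,.062],[.564-.018,-.079-.093,.062]])/.64)
E
```

```text
[ 0.56166665 -0.14499837  0.3091998 ]
Lfar [0.549  0.0141 0.062 ]
Rfar [0.5851 0.0121 0.062 ]
nearR [ 0.5797 -0.1689  0.062 ]
foot far rim [ 0.561  -0.1327  0.1952]
foot L [ 0.5442 -0.15    0.1952]
foot R [ 0.576  -0.1508  0.1952]
[[377.792261    25.33084993]
 [428.61964187  23.23135076]
 [432.94727078 278.70567418]
 [388.08505752 279.90550143]]
```

View pics/w10c.png

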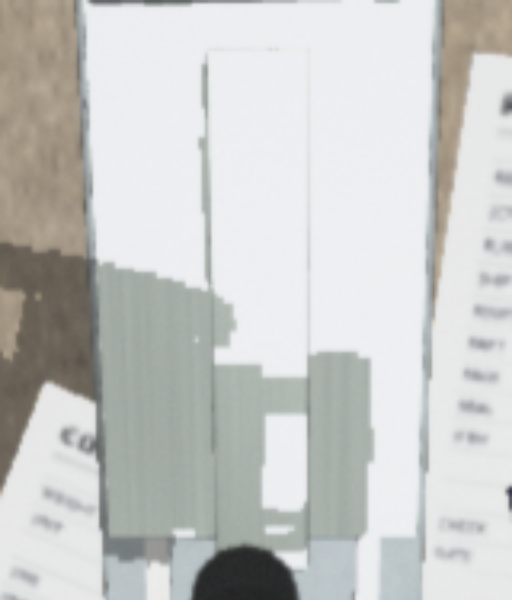

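carry_out(
  targets=[
    [0.2, 0.2, -3, 1, 1],
    [0.2, 0.2, -7, 1, 1],
    [0.2, 0.2, -10, 1, 1],
    [0.2, 0.2, -11.5, 1, 1],
    [0.2, 0.2, -11.5, 1, 1],
  ],
)

```text
time: 18.25
tcp_pos: [0.5665, -0.1398, 0.3633]
ee_rot: [-3.114, 0.01, 1.556]
contact_force: [-1.0, 1.2, -1.5]
opening: 0.291
```

```bash
python3 - <<'E'
from h import *
s=r.sense();print(s['time'],gp(),s['ee_rot'],s['opening'])
im=snap('wrist','w11.png')
g=gp()
cv2.imwrite('pics/w11b.png',cv2.resize(im,(800,600)))
for c in('scene',):
    im=snap(c,c+'2.png'); cv2.imwrite('pics/s2b.png',cv2.resize(im[100:220,230:350],(600,600),interpolation=cv2.INTER_CUBIC))
E
```

```text
18.25 [ 0.56172877 -0.14141642  0.19139581] [-3.1141431   0.01005761  1.5562535 ] 0.29120347662539997
```

View pics/w11b.png

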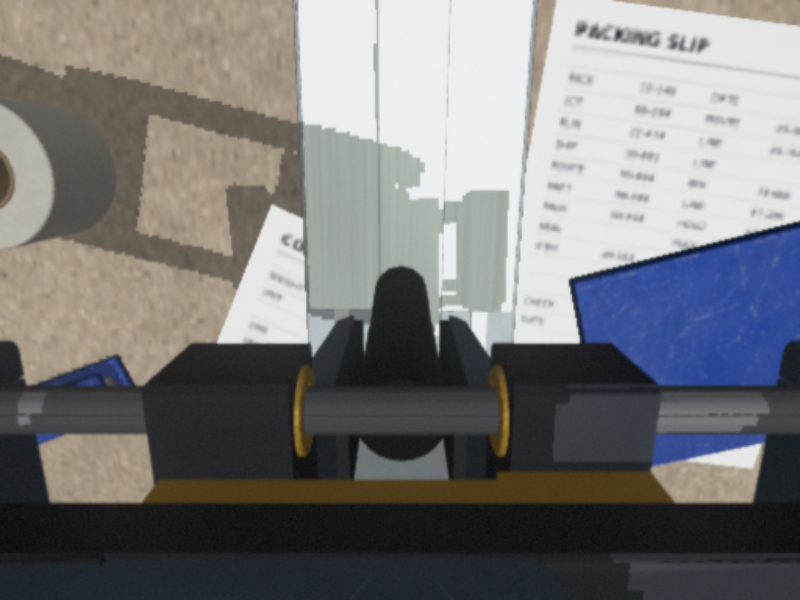

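View pics/s2b.png

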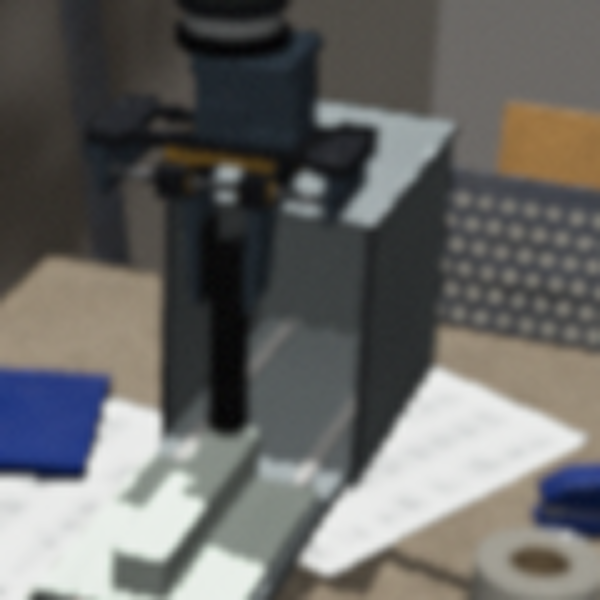

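```bash
python3 - <<'E'
from h import *
g=gp();z=g[2]-.114
for n,px,z in [('foot far rim',(402,267),z),('L',(373,300),z),('R',(433,300),z),('ledgeL',(378,100),.062),('ledgeR',(446,100),.062),('ledgeL',(376,10),.062),('ledgeR',(449,10),.062)]:
    print(n,onz('wrist',np.array(px)*.64,z).round(4))
E
```

```text
foot far rim [ 0.563  -0.1295  0.0806]
L [ 0.547  -0.1476  0.0806]
R [ 0.5794 -0.1479  0.0806]
ledgeL [ 0.5513 -0.0442  0.062 ]
ledgeR [ 0.5867 -0.0448  0.062 ]
ledgeL [ 0.5514 -0.0017  0.062 ]
ledgeR [ 0.5879 -0.0024  0.062 ]
```

carry_out(
  targets=[
    [0.35, 0, 0, 0, 1],
    [0.35, 0, -0.8, 0, 1],
    [0.35, 0, -1.3, 0, 1],
    [0.35, 0, -1.3, 0, 1],
  ],
)

```text
time: 18.75
tcp_pos: [0.5707, -0.1402, 0.3527]
ee_rot: [-3.119, 0.011, 1.556]
contact_force: [-1.0, -0.9, -1.2]
opening: 0.29
```

carry_out(
  targets=[
    [0, 0, -0.2, 0, 1],
    [0, 0, -0.2, 0, 1],
  ],
)

```text
time: 18.95
tcp_pos: [0.5707, -0.1403, 0.3507]
ee_rot: [-3.119, 0.012, 1.556]
contact_force: [-0.3, -0.5, -1.7]
opening: 0.294
```

carry_out(
  targets=[
    [0, 0, -0.2, 0, 1],
    [0, 0, -0.2, 0, 1],
  ],
)

```text
time: 19.15
tcp_pos: [0.5706, -0.1403, 0.3504]
ee_rot: [-3.121, 0.012, 1.556]
contact_force: [-1.7, 0.4, 7.3]
opening: 0.29
```

carry_out(
  targets=[
    [0, 0, -0.15, 0, 1],
    [0, 0, -0.15, 0, 1],
  ],
)

```text
time: 19.35
tcp_pos: [0.5704, -0.1403, 0.3504]
ee_rot: [-3.121, 0.012, 1.556]
contact_force: [-1.4, 1.0, 6.2]
opening: 0.287
```

carry_out(
  targets=[
    [0, 0, 0.1, 0, 0.2],
    [0, 0, 0.1, 0, 0.0],
    [0, 0, 0.1, 0, -0.2],
    [0, 0, 0.1, 0, -0.4],
    [0, 0, 0.1, 0, -0.4],
  ],
)

```text
time: 19.85
tcp_pos: [0.5705, -0.1403, 0.3512]
ee_rot: [-3.121, 0.012, 1.556]
contact_force: [0.2, 0.6, 0.1]
opening: 0.684
```

carry_out(
  targets=[
    [0, 0, 2, 0, -0.4],
    [0, 0, 5, 0, -0.4],
    [0, 0, 9, 0, -0.4],
    [-1, 4, 12, -8, -1],
    [-2, 8, 12, -16, -1],
  ],
)

```text
time: 20.35
tcp_pos: [0.5508, -0.0602, 0.4757]
ee_rot: [-3.13, 0.01, 1.268]
contact_force: [-0.2, 0.4, -0.9]
opening: 0.845
```

```bash
python3 - <<'E'
from h import *
s=r.sense();print(s['time'],gp(),s['ee_rot'],s['opening'])
im=snap('scene','s3.png'); cv2.imwrite('pics/s3b.png',cv2.resize(im[100:220,230:350],(600,600),interpolation=cv2.INTER_CUBIC))
E
```

```text
20.35 [ 0.54841411 -0.06134006  0.3036904 ] [-3.1300304   0.01030223  1.26802239] 0.8446584147789146
```

View pics/s3b.png

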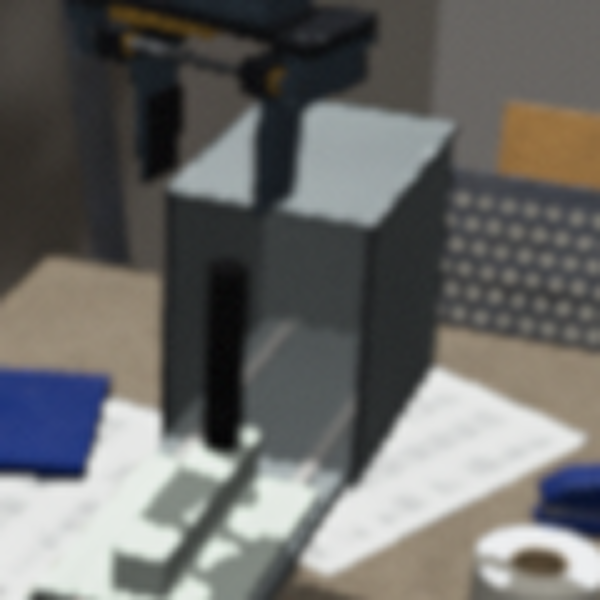

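carry_out(
  targets=[
    [-1, 4, 0, -8, -1],
    [-2, 8, 0, -16, -1],
    [-3, 12, 0, -24, -1],
    [-4, 16, -2, -32, -1],
    [-5, 20, -3, -40, -1],
  ],
)

```text
time: 20.9
tcp_pos: [0.498, 0.1464, 0.4427]
ee_rot: [-3.122, 0.007, 0.564]
contact_force: [0.1, -0.7, 0.2]
opening: 0.997
```

carry_out(
  targets=[
    [-1, 4, -2, -8, -1],
    [-1.5, 8, -4, -16, -1],
    [-1.6, 12, -6, -24, -1],
    [-1.6, 15.2, -9, -32, -1],
    [-1.6, 15.2, -9, -32.6, -1],
  ],
)

```text
time: 21.4
tcp_pos: [0.4807, 0.3011, 0.3482]
ee_rot: [-3.126, 0.014, -0.002]
contact_force: [-0.3, -1.0, 0.3]
opening: 0.999
```

```bash
python3 - <<'E'
from h import *
s=r.sense();print(s['time'],gp(),s['ee_rot'],s['opening'])
im=snap('wrist','w12.png')
cv2.imwrite('pics/w12b.png',cv2.resize(im,(800,600)))
E
```

```text
21.4 [0.47826988 0.30380823 0.17625912] [-3.12562967e+00  1.43987678e-02 -2.19331654e-03] 0.9994899162910984
```

View pics/w12b.png

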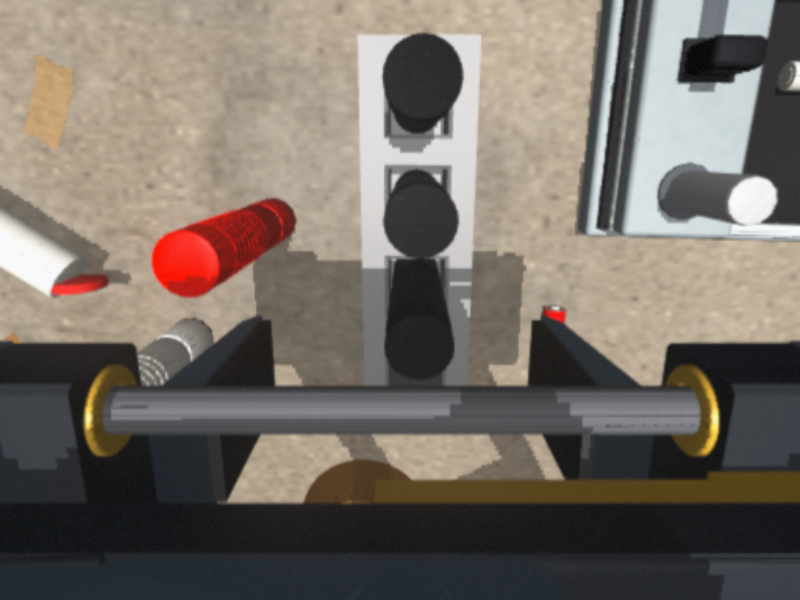

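```bash
python3 - <<'E'
from h import *
g=gp()
for px in [(419,347),(421,215),(423,75)]:
    p=onz('wrist',np.array(px)*.64,.146);print(p.round(4),(p-g).round(4))
E
```

```text
[0.4802 0.2952 0.146 ] [ 0.0009 -0.0072 -0.0322]
[0.5305 0.2949 0.146 ] [ 0.0512 -0.0075 -0.0322]
[0.5769 0.2946 0.146 ] [ 0.0976 -0.0078 -0.0322]
```

carry_out(
  targets=[
    [0.15, -0.75, 0, 0, -1],
    [0.15, -0.75, -3, 0, -1],
    [0.15, -0.75, -5.3, 0, 1],
    [0.15, -0.75, -5.3, 0, 1],
    [0.15, -0.75, -5.3, 0, 1],
  ],
)

```text
time: 21.95
tcp_pos: [0.4834, 0.2911, 0.2985]
ee_rot: [-3.125, 0.01, -0.002]
contact_force: [-0.3, 0.2, 0.6]
opening: 0.771
```

carry_out(
  targets=[
    [0, 0, 0, 0, 1],
    [0, 0, 0, 0, 1],
    [0, 0, 0, 0, 1],
    [0, 0, 0, 0, 1],
    [0, 0, 0, 0, 1],
  ],
)

```text
time: 22.45
tcp_pos: [0.4834, 0.2912, 0.2987]
ee_rot: [-3.125, 0.01, -0.002]
contact_force: [0.5, -0.0, 0.4]
opening: 0.33
```

carry_out(
  targets=[
    [0, 0, 0, 0, 1],
    [0, 0, 0, 0, 1],
  ],
)

```text
time: 22.65
tcp_pos: [0.4834, 0.2912, 0.2987]
ee_rot: [-3.125, 0.01, -0.002]
contact_force: [0.5, 0.6, 0.4]
opening: 0.291
```

carry_out(
  targets=[
    [0, 0, 1.5, 0, 1],
    [0, 0, 4, 0, 1],
    [0, 0, 8, 0, 1],
    [0, 0, 12, 0, 1],
    [0, 0, 17, 0, 1],
  ],
)

```text
time: 23.15
tcp_pos: [0.483, 0.291, 0.4685]
ee_rot: [-3.127, 0.014, -0.002]
contact_force: [2.5, 1.3, -1.0]
opening: 0.289
```

carry_out(
  targets=[
    [0, -3, 0, 8, 1],
    [1, -7, 0, 16, 1],
    [2, -11, 0, 24, 1],
    [3, -15, 0, 32, 1],
    [4, -19, 0, 40, 1],
  ],
)

```text
time: 23.65
tcp_pos: [0.523, 0.0996, 0.4682]
ee_rot: [-3.127, 0.014, 0.703]
contact_force: [0.7, 0.0, -0.8]
opening: 0.292
```

carry_out(
  targets=[
    [1, -4, 0, 8, 1],
    [2, -8, 0, 16, 1],
    [3, -12, 0, 24, 1],
    [4, -16, 0, 32, 1],
    [4.8, -19.5, 0, 40, 1],
  ],
)

```text
time: 24.15
tcp_pos: [0.5712, -0.0974, 0.4677]
ee_rot: [-3.126, 0.014, 1.406]
contact_force: [0.8, 0.2, -1.5]
opening: 0.285
```

carry_out(
  targets=[
    [0.1, -0.3, 0, 8, 1],
    [0.1, -0.3, -3, 9, 1],
    [0.1, -0.3, -7, 9, 1],
    [0.1, -0.3, -10, 9, 1],
    [0.1, -0.3, -10, 9, 1],
  ],
)

```text
time: 24.65
tcp_pos: [0.5709, -0.1002, 0.3629]
ee_rot: [-3.115, 0.012, 1.563]
contact_force: [-0.7, 0.5, -1.5]
opening: 0.289
```

```bash
python3 - <<'E'
from h import *
s=r.sense();print(s['time'],s['tcp_pos'],gp(),s['ee_rot'],s['opening'])
im=snap('wrist','w13.png')
cv2.imwrite('pics/w13b.png',cv2.resize(im,(800,600)))
im=snap('scene','s4.png'); cv2.imwrite('pics/s4b.png',cv2.resize(im[100:220,230:350],(600,600),interpolation=cv2.INTER_CUBIC))
E
```

```text
24.65 [ 0.57089312 -0.10023008  0.36288935] [ 0.56631032 -0.10232998  0.19096324] [-3.11504019  0.01241833  1.56309254] 0.28931753401412447
```

View pics/w13b.png

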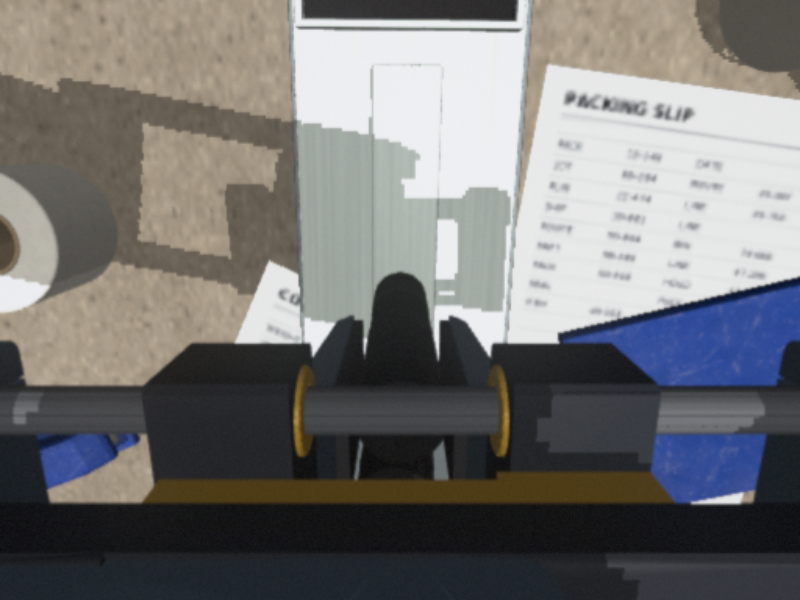

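View pics/s4b.png

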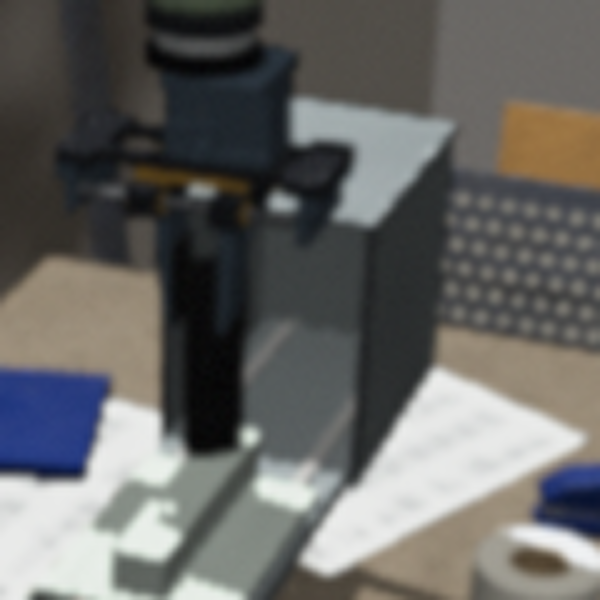

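carry_out(
  targets=[
    [0.1, 0.4, 0, 0, 1],
    [0.1, 0.4, -0.6, 0, 1],
    [0.1, 0.4, -1.1, 0, 1],
    [0.1, 0.4, -1.1, 0, 1],
  ],
)

```text
time: 25.15
tcp_pos: [0.5733, -0.0963, 0.3566]
ee_rot: [-3.125, 0.014, 1.563]
contact_force: [0.3, -0.1, -1.1]
opening: 0.292
```

carry_out(
  targets=[
    [0, 0, -0.2, 0, 1],
    [0, 0, -0.2, 0, 1],
  ],
)

```text
time: 25.35
tcp_pos: [0.5732, -0.0963, 0.3544]
ee_rot: [-3.124, 0.014, 1.563]
contact_force: [0.0, 0.6, -1.3]
opening: 0.293
```

carry_out(
  targets=[
    [0, 0, -0.25, 0, 1],
    [0, 0, -0.25, 0, 1],
  ],
)

```text
time: 25.55
tcp_pos: [0.5731, -0.0964, 0.3515]
ee_rot: [-3.123, 0.014, 1.563]
contact_force: [-0.1, -0.5, -1.7]
opening: 0.288
```

carry_out(
  targets=[
    [0, 0, -0.2, 0, 1],
    [0, 0, -0.2, 0, 1],
  ],
)

```text
time: 25.75
tcp_pos: [0.5732, -0.0964, 0.3505]
ee_rot: [-3.125, 0.014, 1.563]
contact_force: [-2.3, 0.0, 3.9]
opening: 0.286
```

carry_out(
  targets=[
    [0, 0, 0, 0, 0.2],
    [0, 0, 0.1, 0, 0.0],
    [0, 0, 0.1, 0, -0.2],
    [0, 0, 0.1, 0, -0.4],
    [0, 0, 0.1, 0, -0.4],
  ],
)

```text
time: 26.25
tcp_pos: [0.5732, -0.0964, 0.3514]
ee_rot: [-3.124, 0.014, 1.563]
contact_force: [-0.1, -0.9, -0.2]
opening: 0.682
```

carry_out(
  targets=[
    [0, 0, 2, 0, -0.4],
    [0, 0, 5, 0, -0.4],
    [0, 0, 9, 0, -0.4],
    [-1, 4, 12, -8, -1],
    [-2, 8, 12, -16, -1],
  ],
)

```text
time: 26.75
tcp_pos: [0.5536, -0.0163, 0.4759]
ee_rot: [-3.133, 0.012, 1.275]
contact_force: [0.6, 0.9, 0.6]
opening: 0.844
```

```bash
python3 - <<'E'
from h import *
s=r.sense();print(s['time'],s['tcp_pos'],s['ee_rot'],s['opening'])
im=snap('scene','s5.png'); cv2.imwrite('pics/s5b.png',cv2.resize(im[100:220,230:350],(600,600),interpolation=cv2.INTER_CUBIC))
print((proj('scene',[[.567,-.1445,.062],[.567,-.1445,.198],[.568,-.1,.062],[.568,-.1,.198],[.5497,-.079,.062],[.5857,-.079,.062]])-[230,100])*5)
E
```

```text
26.75 [ 0.55355625 -0.01634466  0.4759109 ] [-3.13344487  0.01196396  1.27536628] 0.8438437817649198
[[215.83828748 438.51796244]
 [223.08182304 259.17908991]
 [192.80630862 467.42696595]
 [199.20334193 284.83004836]
 [207.97875336 487.00916507]
 [157.46005799 476.59237743]]
```

View pics/s5b.png

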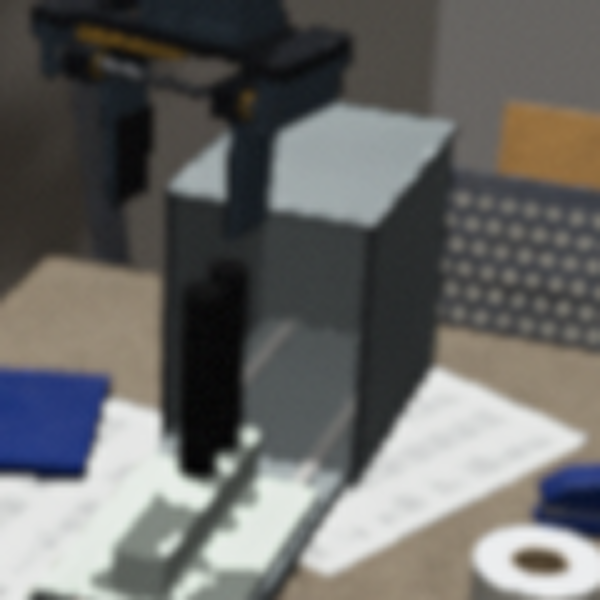

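carry_out(
  targets=[
    [-3, 4, 0, -8, -1],
    [-6, 8, 0, -16, -1],
    [-9, 12, 0, -24, -1],
    [-12, 16, -2, -32, -1],
    [-15, 20, -3, -40, -1],
  ],
)

```text
time: 27.3
tcp_pos: [0.4122, 0.1744, 0.4481]
ee_rot: [-3.126, 0.008, 0.589]
contact_force: [0.9, 0.2, 0.0]
opening: 0.997
```

carry_out(
  targets=[
    [-2, 1, -2, -8, -1],
    [-3.5, 2, -4, -16, -1],
    [-4.4, 2.3, -6, -24, -1],
    [-4.4, 2.3, -9, -32, -1],
    [-4.4, 2.3, -9, -36.5, -1],
  ],
)

```text
time: 27.8
tcp_pos: [0.3665, 0.1969, 0.3548]
ee_rot: [-3.13, 0.015, -0.051]
contact_force: [0.3, -0.2, 0.0]
opening: 0.999
```

```bash
python3 - <<'E'
from h import *
s=r.sense();print(s['time'],s['tcp_pos'],gp(),s['ee_rot'],s['opening'])
im=snap('wrist','w14.png')
cv2.imwrite('pics/w14b.png',cv2.resize(im,(800,600)))
E
```

```text
27.8 [0.36654576 0.19688138 0.35475212] [0.36412723 0.1989754  0.18278187] [-3.13014395  0.01465994 -0.05055265] 0.9986823628811801
```

View pics/w14b.png

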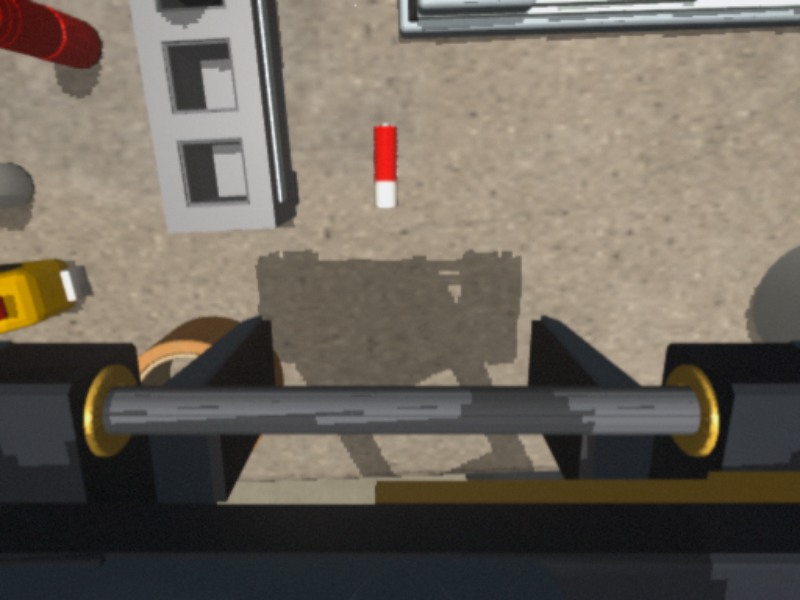

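```bash
python3 - <<'E'
from h import *
g=gp()
a,b=[onz('wrist',np.array(p)*.64,.0075) for p in [(385.5,126),(386,206)]]
c=(a+b)/2;print(a,b,(c-g).round(4))
E
```

```text
[0.45406958 0.20575259 0.0075    ] [0.40562742 0.20832368 0.0075    ] [ 0.0644  0.0076 -0.1767]
```

```bash
python3 - <<'E'
from h import *
for p in [(494,470),(465,470),(524,475),(494,510),(494,455)]: print(onz('scene',np.array(p)*.64,.04).round(3))
E
```

```text
[0.291 0.322 0.04 ]
[0.333 0.339 0.04 ]
[0.244 0.316 0.04 ]
[0.269 0.405 0.04 ]
[0.3   0.288 0.04 ]
```

carry_out(
  targets=[
    [2, 0.3, -2, 0, -0.1],
    [6.4, 0.75, -5, 0, -0.1],
    [6.4, 0.75, -8, 0, -0.1],
    [6.4, 0.75, -8, 0, -0.1],
  ],
)

```text
time: 28.25
tcp_pos: [0.431, 0.204, 0.273]
ee_rot: [-3.132, 0.019, -0.051]
contact_force: [-1.5, -0.5, 0.4]
opening: 0.683
```

carry_out(
  targets=[
    [0, 0, -3, 0, -0.1],
    [0, 0, -6, 0, -0.1],
    [0, 0, -7.8, 0, -0.1],
    [0, 0, -7.9, 0, -0.1],
  ],
)

```text
time: 28.65
tcp_pos: [0.4302, 0.2038, 0.1935]
ee_rot: [-3.134, 0.023, -0.05]
contact_force: [-0.7, -0.2, -0.3]
opening: 0.551
```

```bash
python3 - <<'E'
from h import *
s=r.sense();print(s['time'],gp(),s['ee_rot'],s['opening'])
im=snap('wrist','w15.png')
cv2.imwrite('pics/w15b.png',cv2.resize(im,(800,600)))
E
```

```text
28.65 [0.42644213 0.20530634 0.0215389 ] [-3.13385546  0.02251459 -0.04998209] 0.5509332990944547
```

View pics/w15b.png

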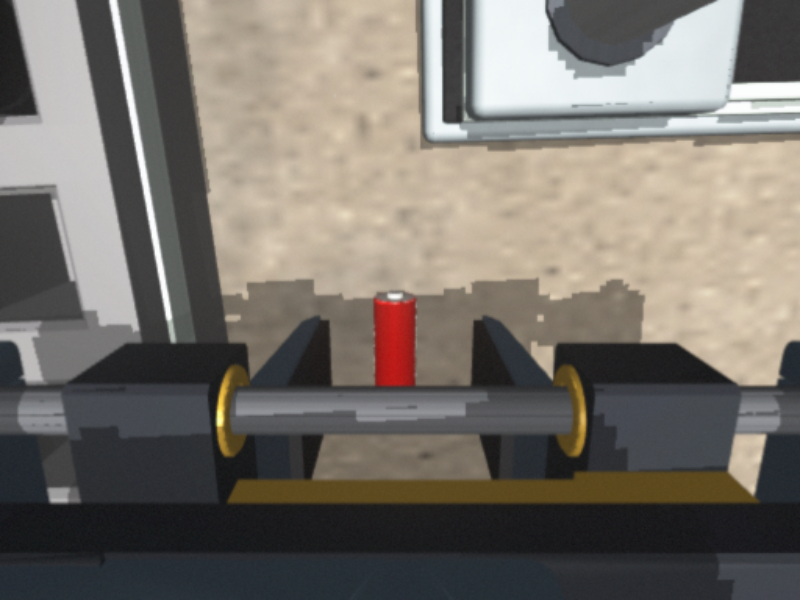

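Battery sits between the pads at column 395. I'll close and lift.

carry_out(
  targets=[
    [0, 0, 0, 0, 1],
    [0, 0, 0, 0, 1],
    [0, 0, 0, 0, 1],
    [0, 0, 0, 0, 1],
    [0, 0, 0, 0, 1],
  ],
)

```text
time: 29.2
tcp_pos: [0.4309, 0.2041, 0.1949]
ee_rot: [-3.132, 0.019, -0.05]
contact_force: [-0.9, -0.0, 3.6]
opening: 0.154
```

carry_out(
  targets=[
    [0, 0, 0, 0, 1],
    [0, 0, 4, 0, 1],
    [0, 0, 8, 0, 1],
    [0, 0, 12, 0, 1],
    [0, 0, 14, 0, 1],
  ],
)

```text
time: 29.7
tcp_pos: [0.4313, 0.2043, 0.3383]
ee_rot: [-3.13, 0.015, -0.05]
contact_force: [-1.1, -0.5, -0.6]
opening: 0.155
```

carry_out(
  targets=[
    [2, -2, 0, 8, 1],
    [5, -5, 0, 16, 1],
    [8, -8, 0, 24, 1],
    [10, -10, 0, 32, 1],
    [12, -12, 0, 40, 1],
  ],
)

```text
time: 30.2
tcp_pos: [0.5522, 0.083, 0.338]
ee_rot: [-3.13, 0.015, 0.653]
contact_force: [-0.3, 0.7, -0.2]
opening: 0.156
```

carry_out(
  targets=[
    [0, 0, 0, 8, 1],
    [0, 0, 0, 16, 1],
    [0, 0, 0, 24, 1],
    [0, 0, 0, 32, 1],
    [0, 0, 0, 40, 1],
  ],
)

```text
time: 30.7
tcp_pos: [0.5521, 0.0829, 0.3376]
ee_rot: [-3.129, 0.015, 1.357]
contact_force: [0.7, -0.2, 0.3]
opening: 0.155
```

carry_out(
  targets=[
    [0, 0, 0, 8, 1],
    [0, 0, 0, 12, 1],
    [0, 0, 0, 12, 1],
  ],
)

```text
time: 31.0
tcp_pos: [0.5519, 0.0829, 0.3373]
ee_rot: [-3.128, 0.016, 1.566]
contact_force: [-0.2, -0.1, -1.3]
opening: 0.152
```

```bash
python3 - <<'E'
from h import *
s=r.sense();print(s['time'],s['tcp_pos'],gp(),s['ee_rot'],s['opening'])
im=snap('wrist','w16.png')
cv2.imwrite('pics/w16b.png',cv2.resize(im,(800,600)))
E
```

```text
31.0 [0.55194747 0.08289018 0.33732501] [0.54961522 0.08022368 0.1653615 ] [-3.12810429  0.0155673   1.5661843 ] 0.15227738672968927
```

View pics/w16b.png

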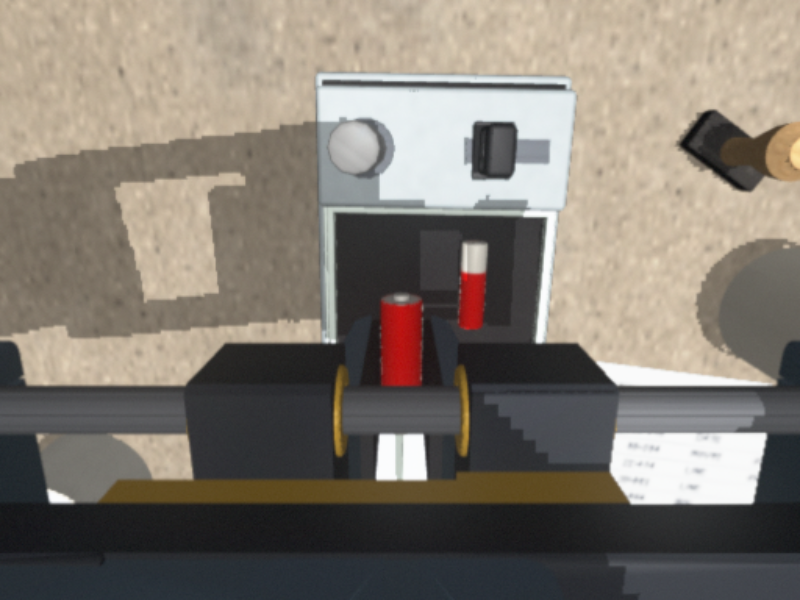

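```bash
python3 - <<'E'
from h import *
g=gp()
for n,px,z in [('b2 far',(475,243),.0375),('b2 near',(471,328),.0375),('tray L',(335,214),.03),('tray R',(545,217),.03),('trL low',(334,335),.03),('trR low',(537,335),.03),('held far',(401,298),g[2]-.0135),('held mid',(401,380),g[2]-.0135)]:
    print(n,onz('wrist',np.array(px)*.64,z).round(4))
E
```

```text
b2 far [0.5896 0.1029 0.0375]
b2 near [0.5889 0.0534 0.0375]
tray L [0.512  0.1182 0.03  ]
tray R [0.629 0.116 0.03 ]
trL low [0.5085 0.0464 0.03  ]
trR low [0.629  0.0463 0.03  ]
held far [0.5503 0.1047 0.1519]
held mid [0.5502 0.0748 0.1519]
```

carry_out(
  targets=[
    [-0.3, -0.2, -3, 0, 1],
    [-0.3, -0.2, -7, 0, 1],
    [-0.3, -0.2, -10, 0, 1],
    [-0.3, -0.2, -11.1, 0, 1],
    [-0.3, -0.2, -11.1, 0, 1],
  ],
)

```text
time: 31.55
tcp_pos: [0.5488, 0.0809, 0.2258]
ee_rot: [-3.126, 0.016, 1.564]
contact_force: [-0.0, 0.2, -0.4]
opening: 0.159
```

```bash
python3 - <<'E'
from h import *
s=r.sense();print(s['time'],s['tcp_pos'],gp(),s['ee_rot'],s['opening'],s['contact_force'])
im=snap('wrist','w17.png')
cv2.imwrite('pics/w17b.png',cv2.resize(im,(800,600)))
E
```

```text
31.55 [0.54882009 0.08087336 0.225789  ] [0.54613693 0.07817495 0.0538311 ] [-3.12610273  0.01580006  1.56377829] 0.15891186233390397 [-0.03010878  0.1546155  -0.42129554]
```

View pics/w17b.png

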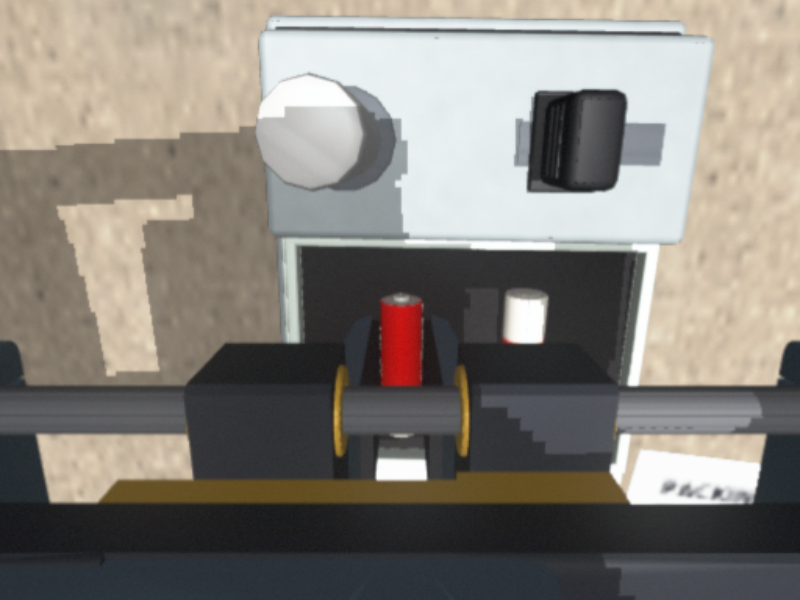

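carry_out(
  targets=[
    [0, 0, -0.15, 0, 1],
    [0, 0, -0.15, 0, 0.4],
    [0, 0, -0.15, 0, 0.4],
    [0, 0, -0.15, 0, 0.4],
    [0, 0, -0.15, 0, 0.4],
  ],
)

```text
time: 32.1
tcp_pos: [0.5493, 0.0809, 0.2252]
ee_rot: [-3.129, 0.015, 1.564]
contact_force: [-0.3, 0.4, -0.5]
opening: 0.305
```

carry_out(
  targets=[
    [0, 0, 3, 0, 0.4],
    [0, 0, 7, 0, 0.4],
    [0, 0, 11, 0, 0.4],
    [0, 0, 13, -8, -1],
    [0, 0, 13, -12, -1],
  ],
)

```text
time: 32.6
tcp_pos: [0.55, 0.081, 0.3592]
ee_rot: [-3.136, 0.013, 1.35]
contact_force: [0.3, 0.6, -0.3]
opening: 0.446
```

```bash
python3 - <<'E'
from h import *
s=r.sense();print(s['time'],s['tcp_pos'],gp(),s['ee_rot'],s['opening'],s['contact_force'])
im=snap('scene','s6.png'); cv2.imwrite('pics/s6b.png',cv2.resize(im[130:330,190:350],(480,600),interpolation=cv2.INTER_CUBIC))
E
```

```text
32.6 [0.54998545 0.08101432 0.35924092] [0.54860894 0.07908043 0.1872573 ] [-3.13624325  0.01272247  1.35024489] 0.4455497356832225 [ 0.30339184  0.57404789 -0.28551691]
```

View pics/s6b.png

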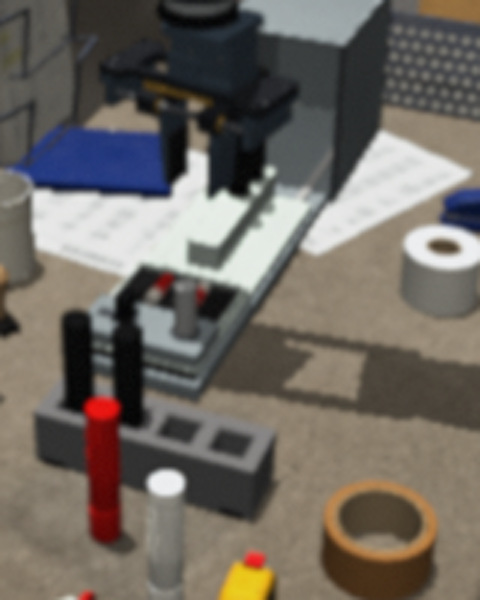

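carry_out(
  targets=[
    [0, 3, 2, -8, -1],
    [0, 6, 2, -16, -1],
    [-0.5, 10, 2, -24, -1],
    [-1, 14, 2, -32, -1],
    [-1.7, 18, 1, -40, -1],
  ],
)

```text
time: 33.15
tcp_pos: [0.5325, 0.2624, 0.3681]
ee_rot: [-3.133, 0.012, 0.646]
contact_force: [1.0, 0.2, -1.0]
opening: 0.927
```

carry_out(
  targets=[
    [0, 2, 0, -8, -1],
    [0, 2.7, 0, -16, -1],
    [0, 2.7, -1, -24, -1],
    [0, 2.7, -2, -32, -1],
    [0, 2.7, -2, -37.4, -1],
  ],
)

```text
time: 33.65
tcp_pos: [0.5319, 0.2894, 0.3458]
ee_rot: [-3.136, 0.016, -0.009]
contact_force: [-0.1, 0.6, 0.3]
opening: 1.002
```

```bash
python3 - <<'E'
from h import *
s=r.sense();print(s['time'],s['tcp_pos'],gp(),s['ee_rot'],s['opening'])
im=snap('wrist','w18.png')
cv2.imwrite('pics/w18b.png',cv2.resize(im,(800,600)))
E
```

```text
33.65 [0.53192851 0.28936433 0.34576133] [0.52923293 0.29039993 0.17378557] [-3.13571738  0.01572814 -0.00927915] 1.0016832423479385
```

View pics/w18b.png

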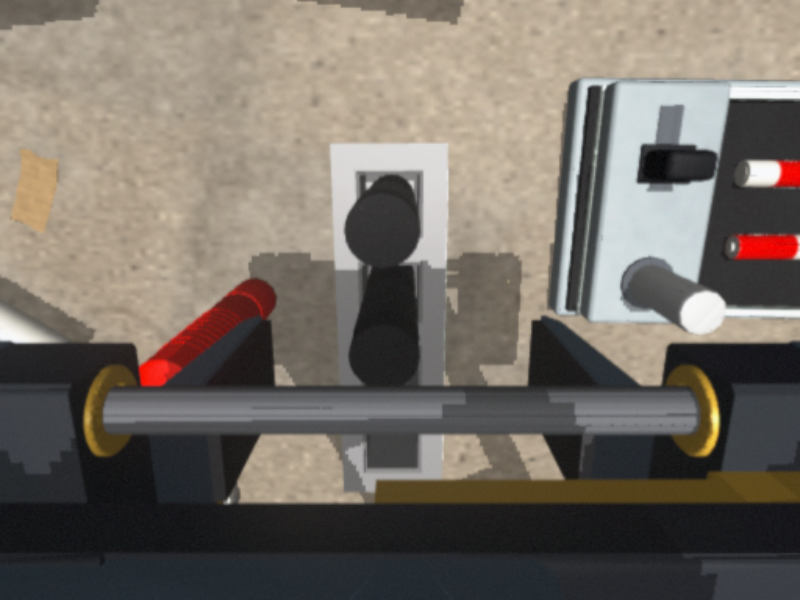

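```bash
python3 - <<'E'
from h import *
g=gp()
for px in [(384,353),(382,230)]:
    p=onz('wrist',np.array(px)*.64,.146);print(p.round(4),(p-g).round(4))
E
```

```text
[0.5296 0.2962 0.146 ] [-0.0001  0.0057 -0.0285]
[0.576 0.296 0.146] [ 0.0464  0.0055 -0.0285]
```

carry_out(
  targets=[
    [0, 0.55, 0, 0, -1],
    [0, 0.55, -3, 0, -1],
    [0, 0.55, -4.8, 0, 1],
    [0, 0.55, -4.8, 0, 1],
    [0, 0.55, -4.8, 0, 1],
  ],
)

```text
time: 34.2
tcp_pos: [0.5323, 0.2952, 0.2987]
ee_rot: [-3.135, 0.014, -0.01]
contact_force: [0.5, 0.3, 0.7]
opening: 0.771
```

carry_out(
  targets=[
    [0, 0, 0, 0, 1],
    [0, 0, 0, 0, 1],
    [0, 0, 0, 0, 1],
    [0, 0, 0, 0, 1],
    [0, 0, 0, 0, 1],
  ],
)

```text
time: 34.7
tcp_pos: [0.5323, 0.2952, 0.299]
ee_rot: [-3.135, 0.014, -0.01]
contact_force: [0.0, 0.2, -0.1]
opening: 0.33
```

carry_out(
  targets=[
    [0, 0, 0, 0, 1],
    [0, 0, 0, 0, 1],
  ],
)

```text
time: 34.9
tcp_pos: [0.5323, 0.2952, 0.299]
ee_rot: [-3.135, 0.014, -0.01]
contact_force: [0.5, -0.4, 0.4]
opening: 0.29
```

carry_out(
  targets=[
    [0, 0, 1.5, 0, 1],
    [0, 0, 4, 0, 1],
    [0, 0, 8, 0, 1],
    [0, 0, 12, 0, 1],
    [0, 0, 17, 0, 1],
  ],
)

```text
time: 35.4
tcp_pos: [0.532, 0.295, 0.4688]
ee_rot: [-3.137, 0.018, -0.01]
contact_force: [0.8, 0.0, -1.7]
opening: 0.293
```

carry_out(
  targets=[
    [0, -3, 0, 8, 1],
    [0.5, -7, 0, 16, 1],
    [1, -11, 0, 24, 1],
    [1.5, -15, 0, 32, 1],
    [2, -19, 0, 40, 1],
  ],
)

```text
time: 35.9
tcp_pos: [0.5519, 0.1035, 0.4685]
ee_rot: [-3.137, 0.018, 0.694]
contact_force: [0.7, 0.0, -2.4]
opening: 0.29
```

carry_out(
  targets=[
    [0.5, -4, 0, 8, 1],
    [1, -8, 0, 16, 1],
    [1.5, -12, 0, 24, 1],
    [2, -15.5, 0, 32, 1],
    [2.2, -15.7, 0, 40, 1],
  ],
)

```text
time: 36.4
tcp_pos: [0.574, -0.0573, 0.4679]
ee_rot: [-3.136, 0.02, 1.394]
contact_force: [0.4, 0.7, -2.0]
opening: 0.287
```

carry_out(
  targets=[
    [0, 0, 0, 8, 1],
    [0, 0, -3, 10, 1],
    [0, 0, -7, 10, 1],
    [0, 0, -10, 10, 1],
    [0, 0, -10, 10, 1],
  ],
)

```text
time: 36.9
tcp_pos: [0.5726, -0.0572, 0.3633]
ee_rot: [-3.125, 0.019, 1.568]
contact_force: [-0.6, -0.1, -1.0]
opening: 0.29
```

```bash
python3 - <<'E'
from h import *
s=r.sense();print(s['time'],s['tcp_pos'],gp(),s['ee_rot'],s['opening'])
im=snap('wrist','w19.png')
cv2.imwrite('pics/w19b.png',cv2.resize(im,(800,600)))
E
```

```text
36.9 [ 0.57257408 -0.0572064   0.36328391] [ 0.56976346 -0.06049024  0.19133823] [-3.12529567  0.01913383  1.56846625] 0.290006689917433
```

View pics/w19b.png

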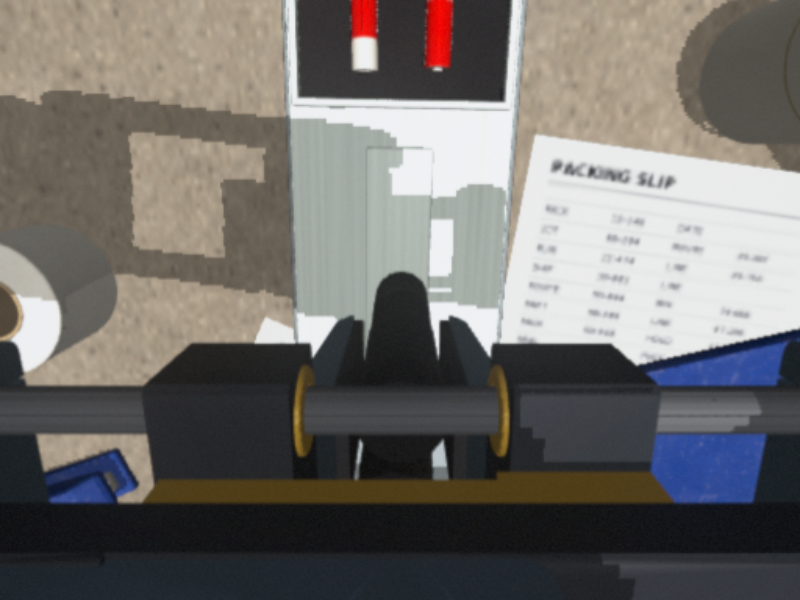

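carry_out(
  targets=[
    [-0.3, 0.5, 0, 0, 1],
    [-0.3, 0.5, -0.6, 0, 1],
    [-0.3, 0.5, -1.1, 0, 1],
    [-0.3, 0.5, -1.1, 0, 1],
  ],
)

```text
time: 37.35
tcp_pos: [0.5704, -0.0522, 0.3552]
ee_rot: [-3.131, 0.02, 1.569]
contact_force: [-0.2, 1.2, -2.0]
opening: 0.286
```

carry_out(
  targets=[
    [0, 0, -0.3, 0, 1],
    [0, 0, -0.3, 0, 1],
  ],
)

```text
time: 37.55
tcp_pos: [0.5703, -0.0522, 0.352]
ee_rot: [-3.131, 0.02, 1.569]
contact_force: [-0.1, -0.1, -1.9]
opening: 0.291
```

carry_out(
  targets=[
    [0, 0, -0.2, 0, 1],
    [0, 0, -0.2, 0, 1],
  ],
)

```text
time: 37.75
tcp_pos: [0.5704, -0.0523, 0.3509]
ee_rot: [-3.132, 0.02, 1.568]
contact_force: [-1.0, 0.3, 3.5]
opening: 0.289
```

carry_out(
  targets=[
    [0, 0, 0, 0, 0.2],
    [0, 0, 0.1, 0, 0.0],
    [0, 0, 0.1, 0, -0.2],
    [0, 0, 0.1, 0, -0.4],
    [0, 0, 0.1, 0, -0.4],
  ],
)

```text
time: 38.25
tcp_pos: [0.5705, -0.0523, 0.3518]
ee_rot: [-3.132, 0.02, 1.569]
contact_force: [0.4, 0.0, 0.3]
opening: 0.684
```

carry_out(
  targets=[
    [0, 0, 2, 0, -0.4],
    [0, 0, 5, 0, -0.4],
    [0, 0, 9, 0, -0.4],
    [0, 4, 12, -8, -1],
    [0, 8, 12, -16, -1],
  ],
)

```text
time: 38.75
tcp_pos: [0.5709, 0.0278, 0.4768]
ee_rot: [-3.141, 0.017, 1.281]
contact_force: [0.7, 0.3, -1.4]
opening: 0.843
```

```bash
python3 - <<'E'
from h import *
s=r.sense();print(s['time'],s['tcp_pos'],s['ee_rot'],s['opening'])
im=snap('scene','s7.png'); cv2.imwrite('pics/s7b.png',cv2.resize(im[100:220,230:350],(600,600),interpolation=cv2.INTER_CUBIC))
E
```

```text
38.75 [0.57087187 0.02784991 0.47683834] [-3.14108669  0.01680298  1.28066558] 0.8432977951787815
```

View pics/s7b.png

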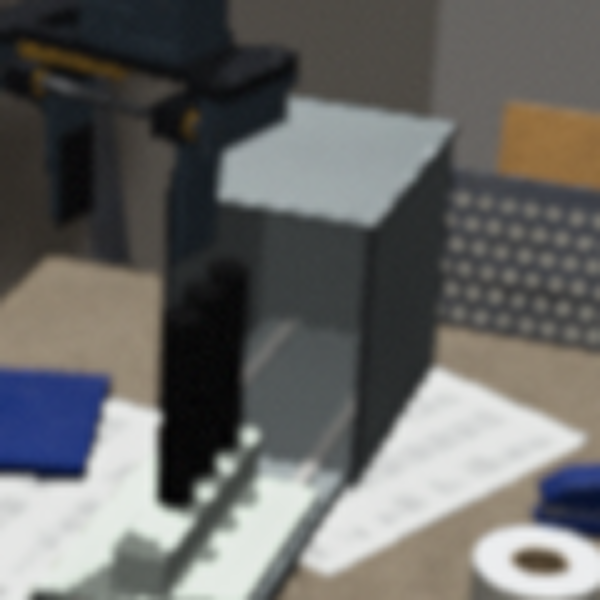

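carry_out(
  targets=[
    [0, 4, 0, -8, -1],
    [0.2, 8, 0, -16, -1],
    [0.4, 12, 0, -24, -1],
    [0.6, 16, -2, -32, -1],
    [0.8, 20, -4, -40, -1],
  ],
)

```text
time: 39.3
tcp_pos: [0.5783, 0.2348, 0.4342]
ee_rot: [-3.136, 0.011, 0.577]
contact_force: [0.5, 0.5, -1.0]
opening: 1.005
```

carry_out(
  targets=[
    [0, 3, -2, -8, -1],
    [0, 6.5, -4, -16, -1],
    [0, 6.5, -6, -24, -1],
    [0, 6.5, -8.5, -32, -1],
    [0, 6.5, -8.5, -33.4, -1],
  ],
)

```text
time: 39.8
tcp_pos: [0.5774, 0.2997, 0.3449]
ee_rot: [-3.14, 0.019, -0.006]
contact_force: [-0.0, 0.1, -0.0]
opening: 1.002
```

```bash
python3 - <<'E'
from h import *
s=r.sense();print(s['time'],s['tcp_pos'],gp(),s['ee_rot'],s['opening'])
im=snap('wrist','w20.png')
cv2.imwrite('pics/w20b.png',cv2.resize(im,(800,600)))
E
```

```text
39.8 [0.57737602 0.29968993 0.34489922] [0.57411112 0.30003675 0.17293056] [-3.13968175  0.01899406 -0.00555458] 1.0021050359352055
```

View pics/w20b.png

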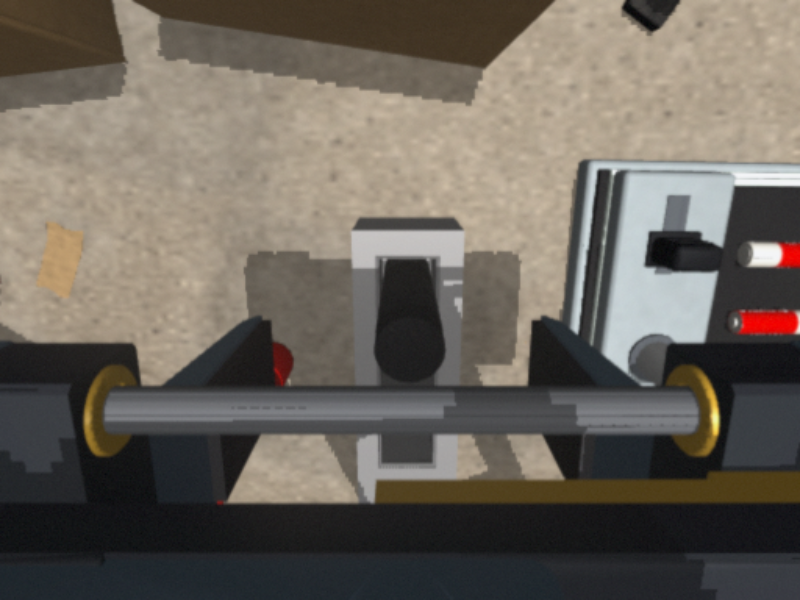

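```bash
python3 - <<'E'
from h import *
g=gp()
for px in [(409,349)]:
    p=onz('wrist',np.array(px)*.64,.146);print(p.round(4),(p-g).round(4))
E
```

```text
[0.5765 0.2966 0.146 ] [ 0.0011 -0.0038 -0.0293]
```

carry_out(
  targets=[
    [0.1, -0.4, 0, 0, -1],
    [0.1, -0.4, -3, 0, -1],
    [0.1, -0.4, -4.7, 0, 1],
    [0.1, -0.4, -4.7, 0, 1],
    [0.1, -0.4, -4.7, 0, 1],
  ],
)

```text
time: 40.35
tcp_pos: [0.5796, 0.2955, 0.3018]
ee_rot: [-3.137, 0.013, -0.004]
contact_force: [0.0, 0.4, 0.4]
opening: 0.77
```

carry_out(
  targets=[
    [0, 0, 0, 0, 1],
    [0, 0, 0, 0, 1],
    [0, 0, 0, 0, 1],
    [0, 0, 0, 0, 1],
    [0, 0, 0, 0, 1],
  ],
)

```text
time: 40.85
tcp_pos: [0.5795, 0.2955, 0.302]
ee_rot: [-3.137, 0.013, -0.004]
contact_force: [0.7, -0.5, 0.0]
opening: 0.328
```

carry_out(
  targets=[
    [0, 0, 0, 0, 1],
    [0, 0, 0, 0, 1],
  ],
)

```text
time: 41.05
tcp_pos: [0.5795, 0.2955, 0.302]
ee_rot: [-3.137, 0.013, -0.004]
contact_force: [0.4, 0.1, -0.1]
opening: 0.289
```

carry_out(
  targets=[
    [0, 0, 1.5, 0, 1],
    [0, 0, 4, 0, 1],
    [0, 0, 8, 0, 1],
    [0, 0, 12, 0, 1],
    [0, 0, 17, 0, 1],
  ],
)

```text
time: 41.55
tcp_pos: [0.5793, 0.2954, 0.4716]
ee_rot: [-3.139, 0.017, -0.004]
contact_force: [0.1, 1.4, -1.2]
opening: 0.291
```

carry_out(
  targets=[
    [0, -3, 0, 8, 1],
    [0, -7, 0, 16, 1],
    [0, -11, 0, 24, 1],
    [-0.2, -15, 0, 32, 1],
    [-0.4, -19, 0, 40, 1],
  ],
)

```text
time: 42.05
tcp_pos: [0.5749, 0.104, 0.4712]
ee_rot: [-3.138, 0.018, 0.7]
contact_force: [0.5, -0.5, -1.6]
opening: 0.288
```

carry_out(
  targets=[
    [0, -4, 0, 8, 1],
    [-0.1, -7, 0, 16, 1],
    [-0.2, -9, 0, 24, 1],
    [-0.3, -11, 0, 32, 1],
    [-0.3, -11.5, 0, 40, 1],
  ],
)

```text
time: 42.55
tcp_pos: [0.5717, -0.013, 0.4708]
ee_rot: [-3.137, 0.019, 1.402]
contact_force: [-0.1, 0.7, -1.1]
opening: 0.288
```

carry_out(
  targets=[
    [0, 0, 0, 8, 1],
    [0, 0, -3, 10, 1],
    [0, 0, -7, 10, 1],
    [0, 0, -9.7, 10, 1],
    [0, 0, -9.7, 10, 1],
  ],
)

```text
time: 43.05
tcp_pos: [0.5704, -0.013, 0.3695]
ee_rot: [-3.127, 0.018, 1.577]
contact_force: [0.7, 0.4, -1.5]
opening: 0.29
```

```bash
python3 - <<'E'
from h import *
s=r.sense();print(s['time'],s['tcp_pos'],gp(),s['ee_rot'],s['opening'])
im=snap('wrist','w21.png')
cv2.imwrite('pics/w21b.png',cv2.resize(im,(800,600)))
g=gp()
E
```

```text
43.05 [ 0.57039395 -0.01296133  0.36946197] [ 0.5679881  -0.0161045   0.19750752] [-3.12749618  0.01819345  1.57674796] 0.2896398505291075
```

View pics/w21b.png

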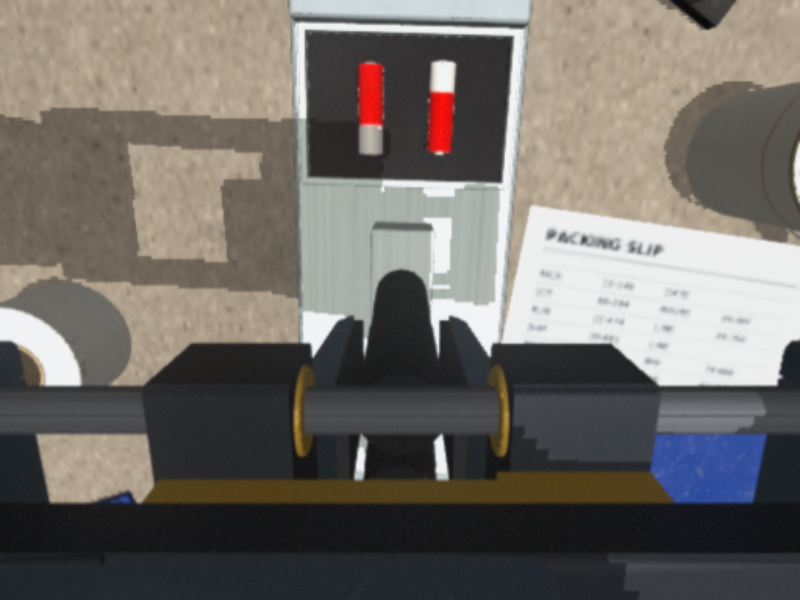

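carry_out(
  targets=[
    [-0.1, 0.3, 0, 0, 1],
    [-0.1, 0.3, -0.6, 0, 1],
    [-0.1, 0.3, -1.3, 0, 1],
    [-0.1, 0.3, -1.3, 0, 1],
  ],
)

```text
time: 43.5
tcp_pos: [0.57, -0.0099, 0.3587]
ee_rot: [-3.132, 0.018, 1.577]
contact_force: [-1.3, 0.6, -1.2]
opening: 0.291
```

carry_out(
  targets=[
    [0, 0, -0.3, 0, 1],
    [0, 0, -0.3, 0, 1],
  ],
)

```text
time: 43.7
tcp_pos: [0.57, -0.0099, 0.3554]
ee_rot: [-3.131, 0.018, 1.577]
contact_force: [-0.7, 0.4, -2.1]
opening: 0.289
```

carry_out(
  targets=[
    [0, 0, -0.2, 0, 1],
    [0, 0, -0.2, 0, 1],
  ],
)

```text
time: 43.9
tcp_pos: [0.5701, -0.0099, 0.3539]
ee_rot: [-3.132, 0.018, 1.577]
contact_force: [-0.4, 0.5, 2.6]
opening: 0.291
```

Contact. I'll release, then rise and turn so the wrist camera looks back over all four.

carry_out(
  targets=[
    [0, 0, 0, 0, 0.2],
    [0, 0, 0.1, 0, 0.0],
    [0, 0, 0.1, 0, -0.2],
    [0, 0, 0.1, 0, -0.4],
    [0, 0, 0.1, 0, -0.4],
  ],
)

```text
time: 44.4
tcp_pos: [0.5701, -0.0099, 0.3549]
ee_rot: [-3.132, 0.018, 1.577]
contact_force: [0.2, -0.2, 0.1]
opening: 0.687
```

carry_out(
  targets=[
    [0, 0, 3, 0, -0.4],
    [0, 0, 7, 0, -0.4],
    [0, 0, 11, 0, -0.4],
    [-4, 2, 14, -8, -1],
    [-8, 4, 15, -16, -1],
  ],
)

```text
time: 44.9
tcp_pos: [0.4902, 0.0301, 0.5074]
ee_rot: [-3.137, 0.017, 1.29]
contact_force: [0.5, 0.2, 0.0]
opening: 0.842
```

carry_out(
  targets=[
    [-3, 0, 0, -8, -1],
    [-6, -1, 0, -16, -1],
    [-8, -2, 0, -24, -1],
    [-9, -4, 0, -32, -1],
    [-10, -6, 0, -40, -1],
  ],
)

```text
time: 45.4
tcp_pos: [0.3892, -0.0302, 0.5077]
ee_rot: [-3.138, 0.016, 0.587]
contact_force: [1.2, -0.9, 0.4]
opening: 0.997
```

carry_out(
  targets=[
    [-2, -1, 0, -8, -1],
    [-4, -2, 0, -16, -1],
    [-5, -2, 0, -24, -1],
    [-5, -2, 0, -32, -1],
    [-5, -2, 0, -34, -1],
  ],
)

```text
time: 45.9
tcp_pos: [0.3386, -0.0503, 0.5079]
ee_rot: [-3.138, 0.015, -0.01]
contact_force: [0.6, -0.1, 0.2]
opening: 0.997
```

```bash
python3 - <<'E'
from h import *
s=r.sense();print(s['time'],s['tcp_pos'],s['ee_rot'],s['opening'])
im=snap('wrist','w22.png');cv2.imwrite('pics/w22b.png',cv2.resize(im,(800,600)))
im=snap('scene','s8.png'); cv2.imwrite('pics/s8b.png',cv2.resize(im[100:250,210:350],(560,600),interpolation=cv2.INTER_CUBIC))
E
```

```text
45.9 [ 0.33858064 -0.05028248  0.50785764] [-3.13769686  0.01530115 -0.00978479] 0.9970529329508786
```

View pics/w22b.png

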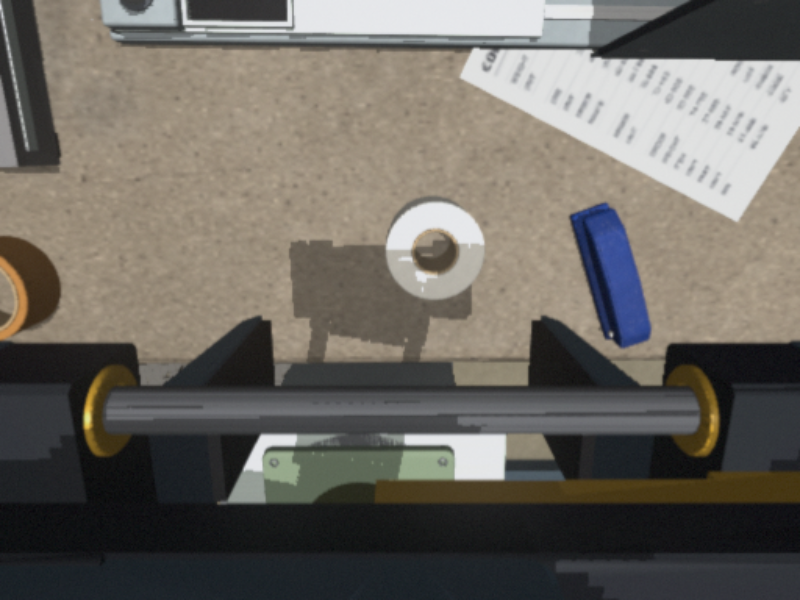

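View pics/s8b.png

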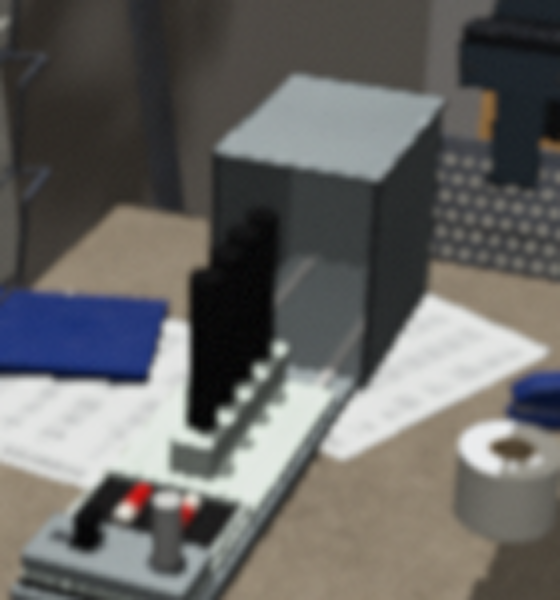

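carry_out(
  targets=[
    [4, 0, 0, 0, -1],
    [8, 0, 0, 0, -1],
    [12, 0, 0, 0, -1],
    [12, 0, 0, 0, -1],
  ],
)

```text
time: 46.4
tcp_pos: [0.4628, -0.0503, 0.5063]
ee_rot: [-3.137, 0.016, -0.004]
contact_force: [-0.7, 0.0, -0.1]
opening: 0.999
```

```bash
python3 - <<'E'
from h import *
s=r.sense();print(s['time'],s['tcp_pos'],s['ee_rot'],s['opening'])
im=snap('wrist','w23.png');cv2.imwrite('pics/w23b.png',cv2.resize(im,(800,600)))
E
```

```text
46.4 [ 0.46284528 -0.05026859  0.50633416] [-3.13734956  0.01603654 -0.0043809 ] 0.9992925020306715
```

View pics/w23b.png

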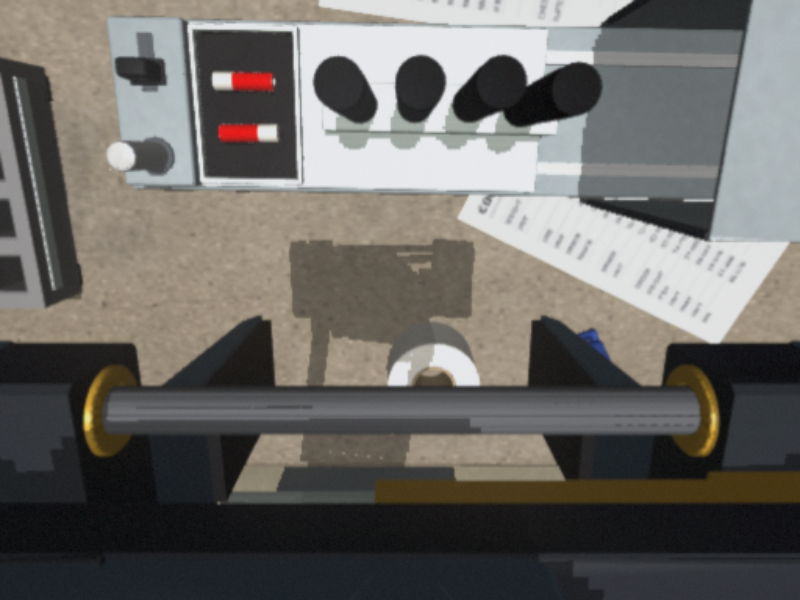

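```bash
python3 - <<'E'
from h import *
for px in [(342,83),(424,81),(503,80),(577,88)]:
    print('top',onz('wrist',np.array(px)*.64,.198).round(4))
for px in [(324,129),(557,135)]: print('ledge edge',onz('wrist',np.array(px)*.64,.062).round(4))
for px in [(362,121),(413,120),(466,121),(518,124)]: print('foot near rim',onz('wrist',np.array(px)*.64,.062).round(4))
E
```

```text
top [ 0.5647 -0.0193  0.198 ]
top [ 0.5654 -0.0622  0.198 ]
top [ 0.5657 -0.1035  0.198 ]
top [ 0.5617 -0.1425  0.198 ]
ledge edge [0.5466 0.0113 0.062 ]
ledge edge [ 0.5412 -0.1731  0.062 ]
foot near rim [ 0.5524 -0.0189  0.062 ]
foot near rim [ 0.553 -0.059  0.062]
foot near rim [ 0.5521 -0.1007  0.062 ]
foot near rim [ 0.5496 -0.1417  0.062 ]
```

carry_out(
  targets=[
    [1.5, 5, 0, 0, 1],
    [3, 10, 0, 0, 1],
    [4.5, 15, 0, 0, 1],
    [6, 20, -2, 0, 1],
    [7.1, 25.3, -5, 0, 1],
  ],
)

```text
time: 46.95
tcp_pos: [0.5264, 0.1834, 0.469]
ee_rot: [-3.136, 0.015, -0.004]
contact_force: [0.1, -0.7, -0.7]
opening: 0.596
```

carry_out(
  targets=[
    [0, 0, -5, 0, 1],
    [0, 0, -10, 0, 1],
    [0, 0, -13, 0, 1],
    [0, 0, -13, 0, 1],
    [0, 0, -13, 0, 1],
  ],
)

```text
time: 47.45
tcp_pos: [0.5263, 0.1832, 0.3401]
ee_rot: [-3.136, 0.014, -0.003]
contact_force: [0.4, -0.9, 0.9]
opening: 0.155
```

```bash
python3 - <<'E'
from h import *
s=r.sense();print(s['time'],s['tcp_pos'],gp(),s['ee_rot'],s['opening'])
im=snap('wrist','w24.png');cv2.imwrite('pics/w24b.png',cv2.resize(im,(800,600)))
E
```

```text
47.45 [0.52629302 0.18317511 0.34010267] [0.52389758 0.18411357 0.16812191] [-3.13618453  0.01394638 -0.00344637] 0.15546213969061612
```

View pics/w24b.png

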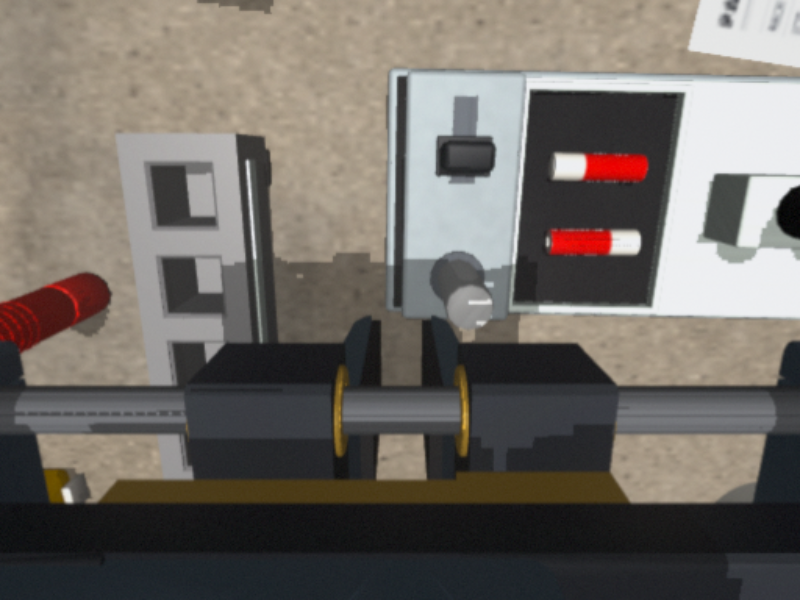

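carry_out(
  targets=[
    [0.7, 2.3, 0, 0, 1],
    [0.7, 2.3, -2, 0, 1],
    [0.7, 2.3, -5, 0, 1],
    [0.7, 2.3, -8, 0, 1],
    [0.7, 2.3, -8.8, 0, 1],
  ],
)

```text
time: 48.0
tcp_pos: [0.5336, 0.2061, 0.253]
ee_rot: [-3.136, 0.012, -0.004]
contact_force: [-0.8, 0.9, 0.0]
opening: 0.007
```

```bash
python3 - <<'E'
from h import *
s=r.sense();print(s['time'],s['tcp_pos'],gp(),s['ee_rot'],s['opening'])
im=snap('wrist','w25.png');cv2.imwrite('pics/w25b.png',cv2.resize(im,(800,600)))
E
```

```text
48.0 [0.53357803 0.20605301 0.25297938] [0.53148389 0.20708352 0.08099521] [-3.13564621  0.01219773 -0.00368948] 0.006799392550090234
```

View pics/w25b.png

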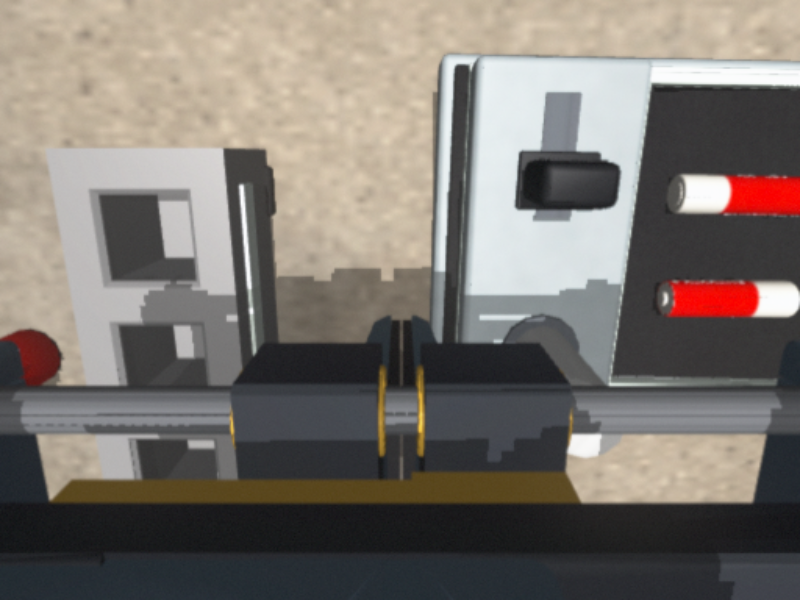

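carry_out(
  targets=[
    [0, -0.5, 0, 0, 1],
    [0, -1, 0, 0, 1],
    [0, -1.4, 0, 0, 1],
    [0, -1.7, 0, 0, 1],
    [0, -2.0, 0, 0, 1],
  ],
)

```text
time: 48.55
tcp_pos: [0.5338, 0.1857, 0.2535]
ee_rot: [-3.135, 0.011, -0.004]
contact_force: [-0.7, 0.2, -0.6]
opening: 0.005
```

carry_out(
  targets=[
    [0, -0.3, 0, 0, 1],
    [0, -0.6, 0, 0, 1],
    [0, -0.9, 0, 0, 1],
    [0, -1.2, 0, 0, 1],
    [0, -1.6, 0, 0, 1],
  ],
)

```text
time: 49.05
tcp_pos: [0.5338, 0.1699, 0.2535]
ee_rot: [-3.134, 0.011, -0.004]
contact_force: [-0.3, 3.0, 0.7]
opening: 0.005
```

Contact at 3 N. I'll continue slowly, following the axis slope.

carry_out(
  targets=[
    [0, -0.5, 0, 0, 1],
    [0, -1.1, 0, 0, 1],
    [0, -1.7, 0, 0, 1],
    [-0.05, -2.4, 0, 0, 1],
    [-0.1, -3.1, 0, 0, 1],
  ],
)

```text
time: 49.55
tcp_pos: [0.5329, 0.1383, 0.2535]
ee_rot: [-3.134, 0.011, -0.004]
contact_force: [0.4, 2.5, -0.7]
opening: 0.006
```

```bash
python3 - <<'E'
from h import *
im=snap('scene','s9.png'); cv2.imwrite('pics/s9b.png',cv2.resize(im[100:250,210:350],(560,600),interpolation=cv2.INTER_CUBIC))
E
```

```text
(no output)
```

View pics/s9b.png

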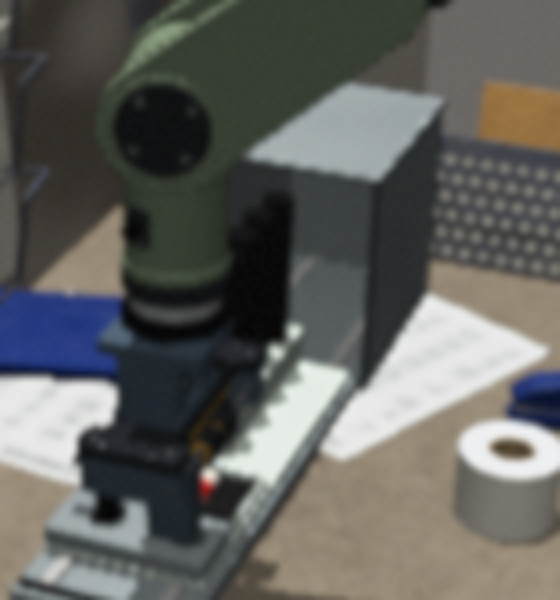

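carry_out(
  targets=[
    [0, -0.7, 0, 0, 1],
    [-0.05, -1.5, 0, 0, 1],
    [-0.05, -2.3, 0, 0, 1],
    [-0.1, -3.1, 0, 0, 1],
    [-0.1, -3.9, 0, 0, 1],
  ],
)

```text
time: 50.1
tcp_pos: [0.5319, 0.0976, 0.2535]
ee_rot: [-3.136, 0.011, -0.004]
contact_force: [0.3, 2.6, 0.3]
opening: 0.005
```

carry_out(
  targets=[
    [0, -0.8, 0, 0, 1],
    [-0.05, -1.6, 0, 0, 1],
    [-0.05, -2.4, 0, 0, 1],
    [-0.1, -3.2, 0, 0, 1],
    [-0.1, -4, 0, 0, 1],
  ],
)

```text
time: 50.6
tcp_pos: [0.5309, 0.0569, 0.2535]
ee_rot: [-3.136, 0.01, -0.004]
contact_force: [0.4, 3.7, -0.5]
opening: 0.005
```

carry_out(
  targets=[
    [0, -0.8, 0, 0, 1],
    [-0.05, -1.6, 0, 0, 1],
    [-0.05, -2.4, 0, 0, 1],
    [-0.1, -3.2, 0, 0, 1],
    [-0.1, -4, 0, 0, 1],
  ],
)

```text
time: 51.1
tcp_pos: [0.5299, 0.0162, 0.2535]
ee_rot: [-3.136, 0.01, -0.004]
contact_force: [0.4, 2.6, -1.3]
opening: 0.006
```

```bash
python3 - <<'E'
from h import *
im=snap('scene','s10.png'); cv2.imwrite('pics/s10b.png',cv2.resize(im[100:250,210:350],(560,600),interpolation=cv2.INTER_CUBIC))
E
```

```text
(no output)
```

View pics/s10b.png

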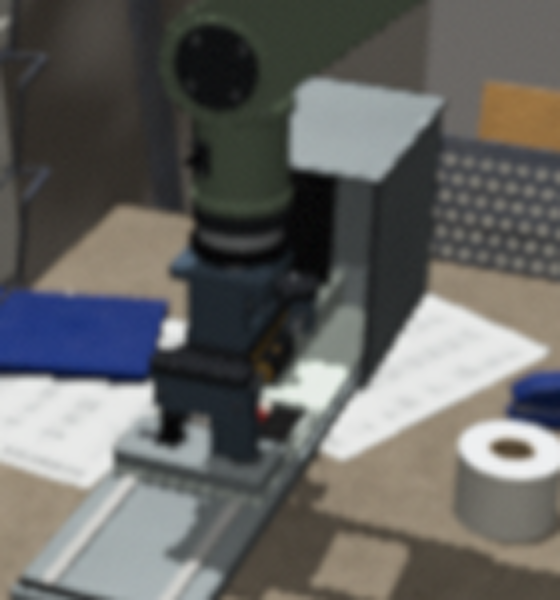

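carry_out(
  targets=[
    [0, -0.8, 0, 0, 1],
    [-0.05, -1.6, 0, 0, 1],
    [-0.05, -2.4, 0, 0, 1],
    [-0.1, -3.2, 0, 0, 1],
    [-0.1, -4, 0, 0, 1],
  ],
)

```text
time: 51.65
tcp_pos: [0.5287, -0.0254, 0.2535]
ee_rot: [-3.137, 0.011, -0.004]
contact_force: [0.4, 3.7, -0.2]
opening: 0.005
```

carry_out(
  targets=[
    [0, -0.7, 0, 0, 1],
    [-0.05, -1.3, 0, 0, 1],
    [-0.05, -1.9, 0, 0, 1],
    [-0.1, -2.5, 0, 0, 1],
    [-0.1, -3, 0, 0, 1],
  ],
)

```text
time: 52.15
tcp_pos: [0.5278, -0.0559, 0.2535]
ee_rot: [-3.137, 0.011, -0.004]
contact_force: [1.3, 3.6, -1.0]
opening: -0.003
```

carry_out(
  targets=[
    [0, -0.3, 0, 0, 1],
    [0, -0.6, 0, 0, 1],
    [0, -0.9, 0, 0, 1],
    [0, -1.2, 0, 0, 1],
  ],
)

```text
time: 52.55
tcp_pos: [0.5276, -0.068, 0.2535]
ee_rot: [-3.137, 0.011, -0.004]
contact_force: [0.3, 2.3, 0.7]
opening: 0.003
```

carry_out(
  targets=[
    [0, -0.2, 0, 0, 1],
    [0, -0.4, 0, 0, 1],
    [0, -0.6, 0, 0, 1],
  ],
)

```text
time: 52.85
tcp_pos: [0.5275, -0.0738, 0.2535]
ee_rot: [-3.136, 0.012, -0.005]
contact_force: [0.6, 10.6, 1.0]
opening: 0.003
```

carry_out(
  targets=[
    [0, -0.2, 0, 0, 1],
    [0, -0.4, 0, 0, 1],
    [0, -0.5, 0, 0, 1],
  ],
)

```text
time: 53.15
tcp_pos: [0.5276, -0.0756, 0.2536]
ee_rot: [-3.126, 0.012, -0.009]
contact_force: [1.9, 24.1, 2.6]
opening: 0.009
```

carry_out(
  targets=[
    [0, 0.8, 0, 0, 1],
    [0, 2, 0, 0, 1],
    [0, 4, 0, 0, 1],
    [-2, 7, 4, 0, 1],
    [-5, 9, 8, 0, 1],
  ],
)

```text
time: 53.65
tcp_pos: [0.4818, 0.0125, 0.3277]
ee_rot: [-3.127, 0.014, -0.009]
contact_force: [1.2, 0.3, 0.7]
opening: 0.004
```

carry_out(
  targets=[
    [-3, 0, 5, 0, 1],
    [-6, -2, 10, 0, 1],
    [-9, -4, 15, 0, 1],
    [-10, -6, 16, 0, 1],
    [-10, -6, 16, 0, 1],
  ],
)

```text
time: 54.15
tcp_pos: [0.3798, -0.049, 0.4924]
ee_rot: [-3.131, 0.005, -0.011]
contact_force: [0.8, 0.8, 0.1]
opening: 0.001
```

```bash
python3 - <<'E'
from h import *
s=r.sense();print(s['time'],s['tcp_pos'],s['contact_force'])
im=snap('wrist','w26.png');cv2.imwrite('pics/w26b.png',cv2.resize(im,(800,600)))
W=np.array([512,384])
for n,z in dict(handle_top=.105,hood_mouth=.213,tray_mid=.03).items():
    for d in r.spot_point('wrist',n)[:1]: print(n,d['p'],onz('wrist',np.array(d['point'])*W,z))
im=snap('scene','s11.png'); cv2.imwrite('pics/s11b.png',cv2.resize(im[110:220,230:340],(600,600),interpolation=cv2.INTER_CUBIC))
E
```

```text
54.15 [ 0.37978292 -0.04901539  0.49236298] [0.83402547 0.82215512 0.09030691]
handle_top 0.7 [ 0.52326865 -0.09359644  0.105     ]
hood_mouth 0.59 [ 0.36371595 -0.15194705  0.213     ]
tray_mid 0.81 [ 0.55843852 -0.1606096   0.03      ]
```

View pics/w26b.png

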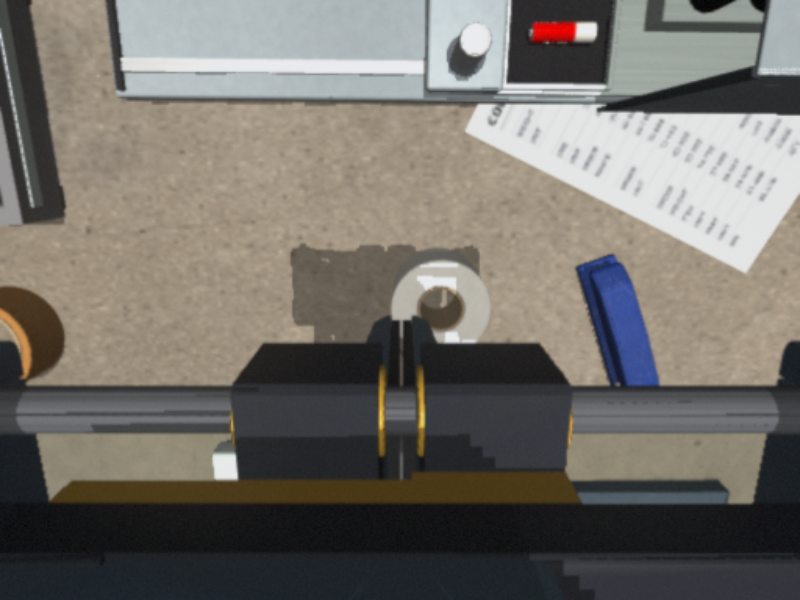

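View pics/s11b.png

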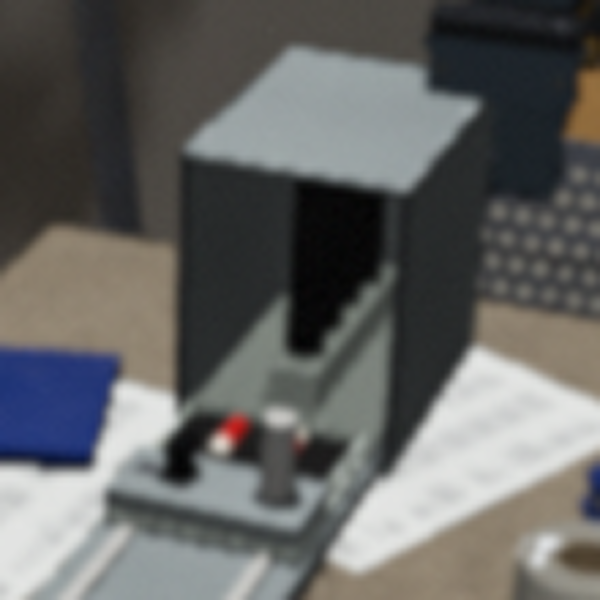

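```bash
python3 - <<'E'
from h import *
print(onz('wrist',np.array([476,40])*.64,.105))
a=cv2.imread('pics/scene0.png');b=cv2.imread('pics/s11.png')
t=a[180:212,262:300]
m=cv2.matchTemplate(b[160:240,240:330],t,cv2.TM_CCOEFF_NORMED);_,v,_,l=cv2.minMaxLoc(m);print(v,l,'expected',(22,20))
p=proj('scene',[[.525,-.102,.105],[.5252,-.094,.105]]);print(p)
cv2.imwrite('pics/cmp.png',np.hstack([cv2.resize(x[170:230,240:320],(400,300),interpolation=cv2.INTER_CUBIC) for x in (a,b)]))
E
```

```text
[ 0.5200973  -0.09164034  0.105     ]
0.9298567175865173 (22, 20) expected (22, 20)
[[281.3679825  184.4158737 ]
 [280.54916431 185.46676607]]
```

View pics/cmp.png

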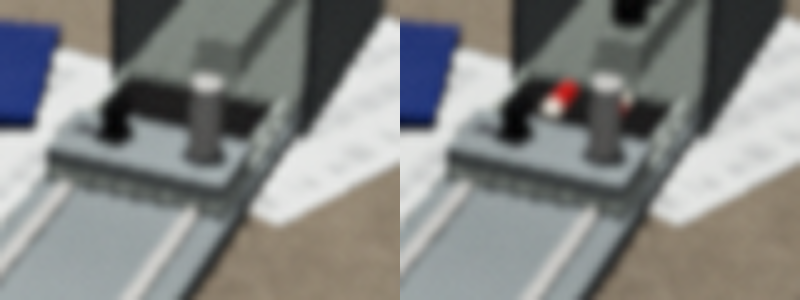

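```bash
python3 - <<'E'
from h import *
a=cv2.imread('pics/scene0.png',0).astype(np.float32)
b=(snap('scene','s12.png'));b=cv2.cvtColor(b,cv2.COLOR_BGR2GRAY).astype(np.float32)
def sh(x0,x1,y0,y1):
    W=np.eye(2,3,dtype=np.float32)
    cc,W=cv2.findTransformECC(a[y0:y1,x0:x1],b[y0:y1,x0:x1],W,cv2.MOTION_TRANSLATION,(3,200,1e-5),None,3);return cc,W[:,2]
print('block',sh(246,295,188,215)); print('static',sh(345,380,195,235)); print('hood',sh(262,322,115,150))
print(proj('scene',[[.55,-.07,.048],[.5502,-.062,.048]]))
E
```

```text
block (0.9586250465003839, array([0.02950351, 0.01187009], dtype=float32))
static (0.9776905194446909, array([ 0.01889069, -0.06863366], dtype=float32))
hood (0.9148834286270688, array([-0.5442859,  0.3327139], dtype=float32))
[[270.47083801 202.26458924]
 [269.60824436 203.38790076]]
```

```bash
python3 - <<'E'
from h import *
im=snap('side','sd2.png'); cv2.imwrite('pics/sd2b.png',cv2.resize(im[120:220,230:330],(600,600),interpolation=cv2.INTER_CUBIC))
E
```

View pics/sd2b.png

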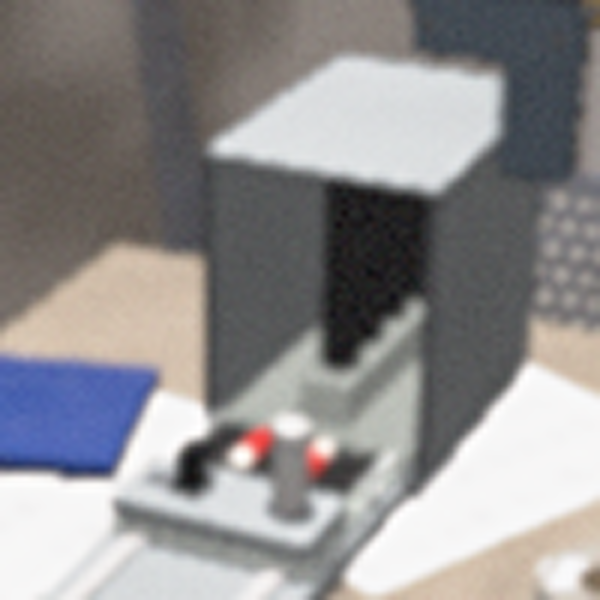

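carry_out(
  targets=[
    [4, 2, 0, 0, 1],
    [8, 4, 0, 0, 1],
    [8, 4, 0, 0, 1],
  ],
)

```text
time: 54.8
tcp_pos: [0.4665, -0.0051, 0.4842]
ee_rot: [-3.126, 0.019, -0.004]
contact_force: [-0.3, -0.2, 0.2]
opening: 0.006
```

```bash
python3 - <<'E'
from h import *
im=snap('wrist','w27.png'); cv2.imwrite('pics/w27b.png',cv2.resize(im,(800,600)))
E
```

```text
(no output)
```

View pics/w27b.png

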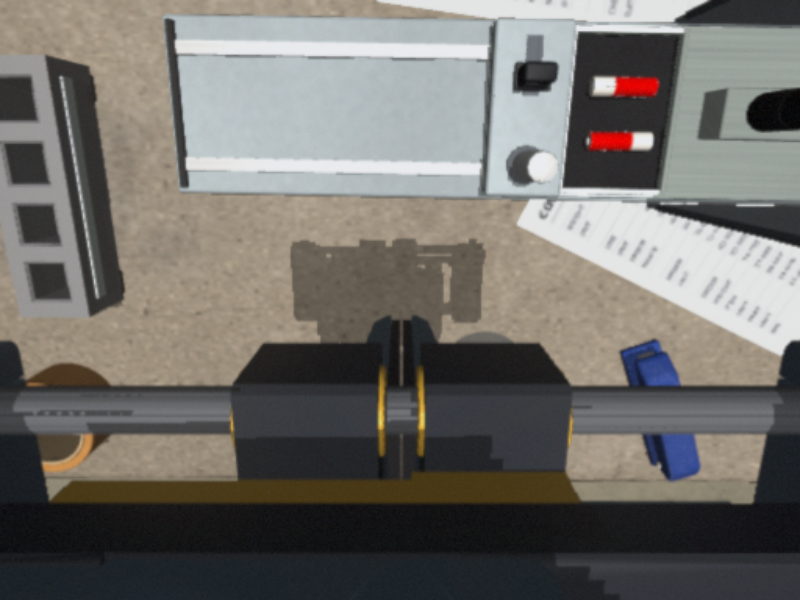

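Both batteries lie in the tray, at (625,87) and (620,141). The front torch stands centred on the ledge at (775,110), all four wells are empty, and the arm touches nothing. I'll hand in.

```bash
python3 - <<'E'
from h import *
print(r.sign_off()); print(r.sense()['time'])
E
```

```text
the job is handed in; nothing more can be done
None
the job is handed in; nothing more can be done
```

The job is handed in at about 55 s. All four black torches stand on the ledge, both batteries lie in the tray, and the carriage is home.

- **What I did:** The catch was already at its freeing end (the handle end), so I left it alone. I pulled the carriage out to its stop and set the torches on the ledge about 42 mm apart. I placed one battery before the torches and one after the second torch. Then I pushed the carriage home by the post.
- **Last checks:**
  - **Carriage:** The push ended against the stop at 10–24 N. The front block matches its starting picture to 0.03 px, which is under 0.5 mm.
  - **Torches:** Measured before the push, the feet were within about 5 mm of the ledge's centre line. After the push, the scene and side views show the torches upright in line under the hood.
  - **Batteries and bystanders:** Both batteries are flat in the tray, and the arm never went near the stapler, stamp or tape measure.
- **What disagreed:**
  - A post position read from the last wrist picture was about 10 mm off in y from the first reading. I went with the direct picture comparison and the contact with the stop.
  - The last wrist picture put the hood mouth in a clearly wrong place, and I ignored it.
  - The hood itself showed a 0.5 px shift in the picture comparison. I put that down to the gripper being in view behind it and did not check further.
  - Under the hood I could not measure the rear torches individually.

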